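# Lay out a growth series of fossil sea urchins

### The arm

A 6-joint arm with a two-finger parallel gripper is mounted at the origin on the work surface. World frame = base frame: x ahead of the robot, y to its left, z up, the work surface at z = 0. Lengths are in m, angles in rad, forces in N, time in s.
With the tool pointing down it reaches from about 0.25 to 0.725 m from the base axis. Payload 9.7 kg.
Tool frame: the origin (TCP) lies at the very end of the fingers, on their centre line; the grasp point (between the pads) lies 19 mm behind it; z points along the fingers, y is the direction in which the jaws open and shut (so a half turn about z gives the same grasp; the last joint's range is limited). The gripper opens to 85 mm and grips with 20 to 120 N. Pads are 22 mm wide; open, the fingers measure 114 mm over their backs; the gripper's body (76 mm by 85 mm) begins 54 mm behind the grasp point. The pads swing forward as they close: fully open they stand 13 mm farther back than shut.
Start: joints at [0, 0.087, 0.176, 1.66, 0, 1.571], TCP at [0.55, -0, 0.231] pointing down, gripper open.
Joint ranges: [-3.13, 3.13], [-0.85, 1.81], [-1.15, 1.24], [-2.2, 2.28], [-1.44, 1.52], [-3.14, 3.14]. Speed limits (rad/s): [2.22, 2.22, 2.57, 3.14, 3.14, 3.14].

### API

Orientations are given as a unit quaternion [w, x, y, z].
In Python, from bench import ctrl gives the robot as it stands.
- The arm moves only by the tool step_arm, never from a script. Its argument "deltas" is a list of rows, each an object of numbers: "tx", "ty", "tz": the shift along the tool's x, y, z in cm; "wx", "wy", "wz": the turn, a rotation vector about the tool's x, y, z in rad. A call has 1 to 12 rows; each row shifts and turns the pose as measured when the row begins, along the tool's axes as they then stand; what a row does not reach is not made up. A row lasts 1/10 s, in which the tool goes at most 50 mm and 8.59 degrees, less where a joint would pass 70% of its speed; a pose out of reach is approached as far as the arm can. A call is refused whole if a number of a shift passes 5 or a number of a turn 0.15, either way. A call with a gripper value outside its range is refused whole. "gripper" is the finger opening in cm, from 0 to 8.54, set as the call begins (left out, the last holds). The fingers move at their own pace and stop on an object; "squeeze" is the grip in N (left out, the last holds). Time passes only in rows, so rows that do not move let the fingers close. It gives the time, the measured TCP pose, the force and the opening at its end, in the units of the state.
- ctrl.observe(): the state, without advancing time (a new reading comes with each control period).
- ctrl.capture(name): name is "scene" or "side" or "wrist"; returns a dict with "img" (400x640x3 uint8, blue, green, red), "camera_matrix" (3x3 intrinsics, pixels), "cam_to_world" (4x4, takes a point from camera to world coordinates); the wrist camera has in their place "hand_eye" (4x4, takes a point from camera to tool coordinates, whose origin is the TCP and whose axes are the flange's). Camera axes: x right, y down, z forward; pixel columns grow to the right and rows downward; lengths in m; the calibration is good to about 2 mm. A picture is of the moment at which its call begins: read the wrist's pose just before it. There is no depth.
- ctrl.job_done(): hands the job in, once; it reports no verdict.
The state is a dict: "time_s": time; "joint_pos": joint angles; "qd": joint speeds; "joint_torque": joint torques, N m; "eef_pos": TCP position; "ee_rot": TCP orientation; "contact_force": force on the tool from outside, world axes, zero at the start; "ft_torque": the same for the moment, N m; "opening": finger opening in m.
Only numpy, scipy, OpenCV 4.12 (cv2) and the standard library are available. Lean on these libraries where they do the work, as an engineer would, in place of code of your own. Each camera call takes 0.05 s, during which the arm holds its last target.

### The job

Lay out the growth series on the display board: stand the four fossil sea urchins on the four round card mounts, one to a mount, each centred and dome upward, in order of size with the smallest on the mount next to the round brass post and the largest on the mount next to the label holder. Let go of them all and leave them standing still.

Things in the scene. Friction and masses are not known exactly. Their poses are not given: they have to be found in the camera images.
- urchin_a: the smallest of four loose fossil sea urchins, tan limestone with five double rows of dark pores on the dome; round, flat underneath, 26 mm across and 20 mm high; its sides are upright from 3 mm to about 11 mm above its underside, domed above. Origin: centre of the flat underside, z up. Starts standing on the bench.
- urchin_b: the second smallest of four loose fossil sea urchins, tan limestone with five double rows of dark pores on the dome; round, flat underneath, 36 mm across and 27 mm high; its sides are upright from 3 mm to about 15 mm above its underside, domed above. Origin: centre of the flat underside, z up. Starts standing on the bench.
- urchin_c: the second largest of four loose fossil sea urchins, tan limestone with five double rows of dark pores on the dome; round, flat underneath, 46 mm across and 34 mm high; its sides are upright from 3 mm to about 19 mm above its underside, domed above. Origin: centre of the flat underside, z up. Starts standing on the bench.
- urchin_d: the largest of four loose fossil sea urchins, tan limestone with five double rows of dark pores on the dome; round, flat underneath, 56 mm across and 41 mm high; its sides are upright from 3 mm to about 23 mm above its underside, domed above. Origin: centre of the flat underside, z up. Starts standing on the bench.
- mount_1: one of four identical fixed round white card mounts, 62 mm across and 4 mm thick, on a fixed black display board (80 x 440 mm, 8 mm thick). The mounts lie in one straight row along the middle of the board, 85 mm apart; the number in the name says nothing about its place in the row. Origin: centre of the mount's underside, 8 mm above the bench, so its top is 12 mm above the bench.
- mount_2: one of four identical fixed round white card mounts, 62 mm across and 4 mm thick, on a fixed black display board (80 x 440 mm, 8 mm thick). The mounts lie in one straight row along the middle of the board, 85 mm apart; the number in the name says nothing about its place in the row. Origin: centre of the mount's underside, 8 mm above the bench, so its top is 12 mm above the bench.
- mount_3: one of four identical fixed round white card mounts, 62 mm across and 4 mm thick, on a fixed black display board (80 x 440 mm, 8 mm thick). The mounts lie in one straight row along the middle of the board, 85 mm apart; the number in the name says nothing about its place in the row. Origin: centre of the mount's underside, 8 mm above the bench, so its top is 12 mm above the bench.
- mount_4: one of four identical fixed round white card mounts, 62 mm across and 4 mm thick, on a fixed black display board (80 x 440 mm, 8 mm thick). The mounts lie in one straight row along the middle of the board, 85 mm apart; the number in the name says nothing about its place in the row. Origin: centre of the mount's underside, 8 mm above the bench, so its top is 12 mm above the bench.
- post: fixed round brass post with a knob, 22 mm across the foot and 37 mm high, standing on the board at one end of the row (either end), 67 mm beyond the centre of the mount next to it, in line with the mounts; it marks where the series begins. Origin: centre of its underside, on the board, 8 mm above the bench.
- holder: fixed grey label holder with a sloping blank white card (56 x 18 mm foot, 27 mm high), standing on the board across the row at the opposite end from the brass post, 67 mm beyond the centre of the mount next to it. Origin: centre of its underside, on the board, 8 mm above the bench.

How it is judged:
By the outcome, as a careful person would: the job done as asked, in the order asked, and still so for the second after the job is handed in, with the robot touching nothing.
It also fails if it takes over 96 s, if anything falls off the work surface, if the arm or the gripper's body presses on something with over 40 N, if the wrist force passes 120 N, or if a joint passes its speed limit or range.

## Working session

There is one attempt and no reset: what is moved stays moved. The work goes in short steps, Python scripts to look and compute and a tool call to move; the robot and the scene stay as the last step left them, time stands still between calls to the robot, and variables do not carry over. Pictures are saved under pics/ and viewed, and the job is handed in when it is done.

Besides the shell and the picture viewer there is one more tool, called by a JSON object that holds its "fn" and its "kwargs". step_arm: Moves the arm, as the interface text tells. Its arguments: {"type":"object","properties":{"deltas":{"type":"array","items":{"type":"object","properties":{"tx":{"type":"number"},"ty":{"type":"number"},"tz":{"type":"number"},"wx":{"type":"number"},"wy":{"type":"number"},"wz":{"type":"number"}}}},"gripper":{"type":"number"},"squeeze":{"type":"number"}},"required":["deltas"]}

```bash
mkdir -p pics; cat > h.py <<'E'
import numpy as np, cv2
from bench import ctrl
def cap(n,f=None):
    s=ctrl.observe(); c=ctrl.capture(n)
    if f: cv2.imwrite('pics/'+f,c['img'])
    return s,c
E
python3 - <<'E'
from h import *
for n in ['scene','side','wrist']:
    s,c=cap(n,n+'0.png')
    print(n,c['camera_matrix'].tolist(),np.round(c.get('cam_to_world',c.get('hand_eye')),4).tolist())
print(s)
E
```

```text
scene [[488.5115888674414, 0.0, 323.9623703291428], [0.0, 488.5115888674414, 209.00974718258664], [0.0, 0.0, 1.0]] [[-0.5951, 0.6337, -0.4943, 1.0206], [0.8035, 0.4607, -0.377, 0.366], [-0.0112, -0.6215, -0.7833, 0.7465], [0.0, 0.0, 0.0, 1.0]]
side [[478.12721809642983, 0.0, 317.6357672607011], [0.0, 478.12721809642983, 200.90445237593426], [0.0, 0.0, 1.0]] [[-0.7598, -0.3319, 0.559, 0.0015], [-0.6501, 0.39, -0.6521, 0.6313], [-0.0016, -0.859, -0.5121, 0.531], [0.0, 0.0, 0.0, 1.0]]
wrist [[291.76007700933997, 0.0, 320.3459572713773], [0.0, 291.76007700933997, 197.619247090037], [0.0, 0.0, 1.0]] [[0.0005, -0.9524, -0.3049, 0.0788], [1.0, 0.0003, 0.0009, 0.0005], [-0.0008, -0.3049, 0.9524, -0.1424], [0.0, 0.0, 0.0, 1.0]]
{'time_s': 0.1, 'joint_pos': array([-8.04621951e-06,  8.74135765e-02,  1.75200961e-01,  1.65977576e+00,
       -5.36255964e-05,  1.57080532e+00]), 'qd': array([-0.00110169, -0.00152782,  0.00165704,  0.00032693, -0.0016194 ,
        0.00072586]), 'joint_torque': array([ 5.47294949e-04, -5.21561801e+01,  4.65652657e+01,  1.59993977e-02,
       -1.19309320e-06, -5.24902489e-06]), 'eef_pos': array([ 5.49801077e-01, -1.97071151e-05,  2.30642911e-01]), 'ee_rot': array([-4.02493375e-04,  7.07112670e-01,  7.07100641e-01, -4.40412792e-04]), 'contact_force': array([ 0.87497772,  0.67950225, -0.01932524]), 'ft_torque': array([-0.01787611, -0.06778825, -0.03209423]), 'opening': 0.08558991035351236}
```

View pics/scene0.png

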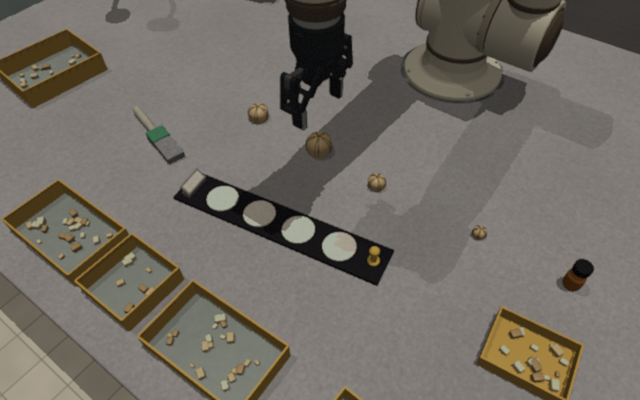

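View pics/side0.png

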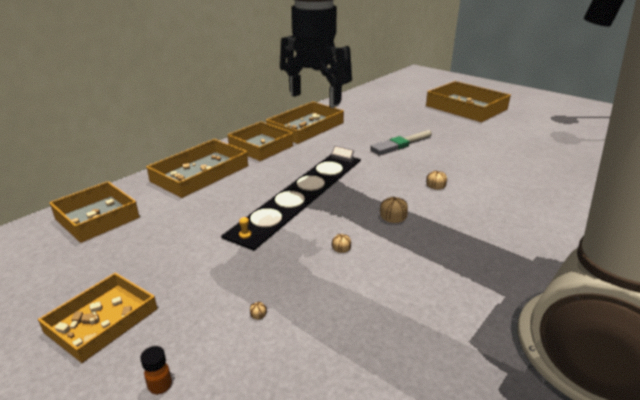

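View pics/wrist0.png

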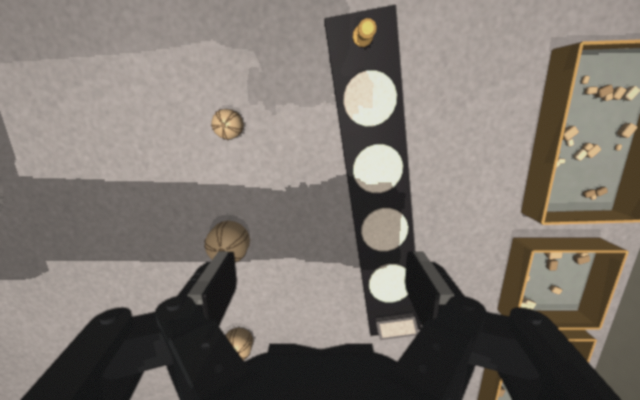

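```bash
cat >> h.py <<'E'
from scipy.spatial.transform import Rotation as R
def T(s):
    q=s['ee_rot']; M=np.eye(4); M[:3,:3]=R.from_quat([q[1],q[2],q[3],q[0]]).as_matrix(); M[:3,3]=s['eef_pos']; return M
def pose(s,c): return c['cam_to_world'] if 'cam_to_world' in c else T(s)@c['hand_eye']
def ray(s,c,uv,z):
    P=pose(s,c); d=P[:3,:3]@np.linalg.solve(c['camera_matrix'],[uv[0],uv[1],1]); o=P[:3,3]
    return o+d*(z-o[2])/d[2]
def blobs(m,amin):
    n,l,st,ce=cv2.connectedComponentsWithStats(m.astype(np.uint8))
    return [(st[i],ce[i]) for i in range(1,n) if st[i][4]>=amin]
def tan(img):
    h=cv2.cvtColor(img,cv2.COLOR_BGR2HSV); 
    m=((h[...,0]>=8)&(h[...,0]<=25)&(h[...,1]>75)).astype(np.uint8)
    return cv2.morphologyEx(m,cv2.MORPH_CLOSE,np.ones((3,3)))
def white(img):
    h=cv2.cvtColor(img,cv2.COLOR_BGR2HSV)
    return h
E
python3 - <<'E'
from h import *
for n in ['scene','side','wrist']:
    s,c=cap(n); im=c['img']
    print(n)
    for st,ce in blobs(tan(im),40):
        p=ray(s,c,ce,0.014)
        if st[4]<2500 and .2<np.hypot(p[0],p[1])<.8: print(st,np.round(ce,1),np.round(p,4))
    h=cv2.cvtColor(im,cv2.COLOR_BGR2HSV)
    m=(im.min(2)>[175,175,175][0])
    for st,ce in blobs(m,60): print('  w',st,np.round(ce,1),np.round(ray(s,c,ce,.012),4))
    px={'scene':[(223,198),(259,213),(298,229),(340,246)],'side':[(330,169),(311,184),(289,200),(266,218)],'wrist':[(391,283),(385,230),(378,168),(370,98)]}[n]
    g=cv2.cvtColor(im,cv2.COLOR_BGR2HSV)
    for x,y in px: print(im[y,x],g[y,x],np.round(ray(s,c,(x,y),.012),4))
E
```

```text
scene
[286   0  59  22 944] [315.7  10. ] [-0.0054 -0.4332  0.014 ]
[508   0  52  14 231] [531.5   8. ] [-0.3661  0.0561  0.014 ]
[534   8  30  59 574] [549.8  36.5] [-0.2578  0.1496  0.014 ]
[248 104  20  20 321] [257.9 113.2] [ 0.4233 -0.2735  0.014 ]
[306 132  26  26 554] [318.6 144.6] [ 0.4239 -0.1005  0.014 ]
[368 174  18  17 245] [376.4 182. ] [0.4415 0.0573 0.014 ]
[472 226  14  14 158] [478.8 232.5] [0.4354 0.2761 0.014 ]
[366 245  15  22 260] [373.6 255.9] [0.5919 0.1481 0.014 ]
[562 269  25  22 337] [572.9 280.7] [0.4343 0.4493 0.014 ]
[157 173 167] [ 41  24 173] [ 0.6514 -0.164   0.012 ]
[101 113 120] [ 19  40 120] [ 0.638  -0.0821  0.012 ]
[158 174 168] [ 41  23 174] [0.6237 0.0017 0.012 ]
[140 157 165] [ 20  39 165] [0.6088 0.0868 0.012 ]
side
[427 171  20  18 301] [436.4 179.7] [ 0.4211 -0.2744  0.014 ]
[380 197  28  26 583] [393.4 209.7] [ 0.4248 -0.1009  0.014 ]
[238 217  15  23 256] [244.3 228.3] [0.6064 0.143  0.014 ]
[332 234  19  19 288] [341.2 242.7] [0.4351 0.059  0.014 ]
[250 302  16  17 226] [257.6 310. ] [0.4241 0.2797 0.014 ]
[144 361  28  34 613] [158.1 379
[... 659 characters left out ...]
[0.4386 0.0566 0.014 ]
[ 205  222   44   39 1183] [227.1 239.8] [ 0.4243 -0.0963  0.014 ]
[226 329  26  30 506] [240.2 341.4] [ 0.4278 -0.2681  0.014 ]
  w [ 345   71   51   54 2164] [369.9  97.9] [0.6087 0.0859 0.012 ]
  w [ 354  145   48   40 1525] [377.9 165.1] [0.6229 0.0061 0.012 ]
  w [399 216   8  27 137] [402.6 229.2] [ 0.6615 -0.0815  0.012 ]
  w [ 370  265   36   36 1057] [388.2 283.1] [ 0.6482 -0.1655  0.012 ]
  w [381 321  33  15 347] [396.9 328.1] [ 0.667  -0.2447  0.012 ]
[218 229 226] [ 38  12 229] [ 0.6521 -0.1655  0.012 ]
[141 156 168] [ 17  41 168] [ 0.6379 -0.0827  0.012 ]
[219 231 228] [ 38  13 231] [0.6233 0.0023 0.012 ]
[197 217 225] [ 21  32 225] [0.6088 0.0858 0.012 ]
```

{"fn": "step_arm", "kwargs": {"deltas": [{"tx": -2, "ty": -2.5, "tz": 2}, {"tx": -2, "ty": -2.5, "tz": 2}, {"tx": -2, "ty": -2.5, "tz": 2}, {"tx": -2, "ty": -2.5, "tz": 2}, {"tx": -2, "ty": -2.6, "tz": 2}], "gripper": 8.54, "squeeze": 40}}

```text
invalid input
```

```bash
cat >> h.py <<'E'
def look(f,z=0.014,zm=None):
    s,c=cap('wrist',f); im=c['img']
    print('t',round(s['time_s'],2),'tcp',np.round(s['eef_pos'],4),'q',np.round(s['ee_rot'],3),'F',np.round(s['contact_force'],1),'op',round(s['opening'],4))
    for st,ce in blobs(tan(im),250):
        p=ray(s,c,ce,z); 
        # band centre from bbox too
        b=(st[0]+st[2]/2-.5,st[1]+st[3]/2-.5); q=ray(s,c,b,z)
        if abs(p[0])<.8 and abs(p[1])<.5: print(st,np.round(ce,1),'c',np.round(p[:2],4),'bbox',np.round(q[:2],4), 'rel cm tx,ty',np.round((np.linalg.inv(T(s))@np.append(p,1))[:3]*100,2))
    return s,c
E
python3 -c "
from h import *
look('w1.png',.02)"
```

```text
t 0.3 tcp [0.5499 0.     0.231 ] q [-0.     0.707  0.707 -0.   ] F [ 0.4 -0.5 -0.1] op 0.0854
[352  17  25  31 527] [363.8  32.6] c [0.5974 0.1523] bbox [0.5976 0.1529] rel cm tx,ty [15.23  4.75 21.1 ]
[212 110  31  29 701] [226.6 123.7] c [0.4404 0.057 ] bbox [0.4408 0.0566] rel cm tx,ty [  5.7  -10.94  21.11]
[ 205  222   44   39 1188] [227.2 239.7] c [ 0.4265 -0.0933] bbox [ 0.4254 -0.0952] rel cm tx,ty [ -9.33 -12.33  21.11]
[226 329  26  30 508] [240.2 341.3] c [ 0.4298 -0.2622] bbox [ 0.4269 -0.2663] rel cm tx,ty [-26.22 -12.    21.11]
```

{"fn": "step_arm", "kwargs": {"deltas": [{"tx": -2, "ty": -2.5, "tz": 2, "wx": 0, "wy": 0, "wz": 0}, {"tx": -2, "ty": -2.5, "tz": 2, "wx": 0, "wy": 0, "wz": 0}, {"tx": -2, "ty": -2.5, "tz": 2, "wx": 0, "wy": 0, "wz": 0}, {"tx": -2, "ty": -2.5, "tz": 2, "wx": 0, "wy": 0, "wz": 0}, {"tx": -2, "ty": -2.6, "tz": 2, "wx": 0, "wy": 0, "wz": 0}], "gripper": 8.5, "squeeze": 40}}

```text
time_s: 0.85
eef_pos: [0.4236, -0.101, 0.1286]
ee_rot: [0.002, 0.705, 0.709, 0.001]
contact_force: [0.6, 0.3, 0.2]
opening: 0.0851
```

```bash
python3 -c "
from h import *
look('w1.png',.02)"
```

```text
t 0.85 tcp [ 0.4236 -0.101   0.1286] q [0.002 0.705 0.709 0.001] F [0.6 0.3 0.2] op 0.0851
[315   0  44  26 872] [336.8  10.3] c [0.4364 0.0449] bbox [0.4362 0.0434] rel cm tx,ty [14.58  1.31 10.86]
[ 288  163   61   62 2847] [318.7 193.6] c [ 0.4233 -0.0988] bbox [ 0.4228 -0.0987] rel cm tx,ty [ 0.22 -0.07 10.86]
[297 322  38  28 854] [316.2 335.8] c [ 0.4213 -0.257 ] bbox [ 0.4206 -0.2567] rel cm tx,ty [-15.6   -0.35  10.86]
```

{"fn": "step_arm", "kwargs": {"deltas": [{"tx": 0.2, "ty": 0, "tz": 4, "wx": 0, "wy": 0, "wz": 0}, {"tx": 0, "ty": 0, "tz": 4, "wx": 0, "wy": 0, "wz": 0}, {"tx": 0, "ty": 0, "tz": 3, "wx": 0, "wy": 0, "wz": 0}, {"tx": 0, "ty": 0, "tz": 1, "wx": 0, "wy": 0, "wz": 0}]}}

```text
time_s: 1.3
eef_pos: [0.4173, -0.102, 0.0022]
ee_rot: [0.001, 0.707, 0.707, 0.0]
contact_force: [-0.7, -0.2, -0.4]
opening: 0.085
```

```bash
python3 -c "
from h import *
look('w2.png',.02)"
```

```text
t 1.3 tcp [ 0.4173 -0.102   0.0022] q [0.001 0.707 0.707 0.   ] F [-0.7 -0.2 -0.4] op 0.085
[  275   205   116   120 10877] [333.2 265.7] c [ 0.4242 -0.0977] bbox [ 0.4238 -0.0971] rel cm tx,ty [ 0.43  0.69 -1.78]
```

View pics/w2.png

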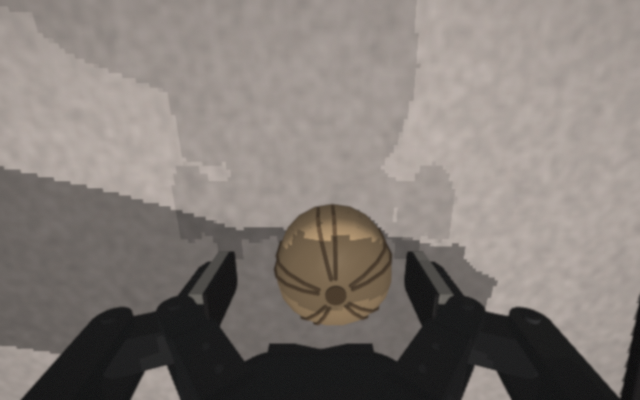

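{"fn": "step_arm", "kwargs": {"deltas": [{"tx": 0.35, "ty": 0.6, "tz": -0.1, "wx": 0, "wy": 0, "wz": 0}, {"tx": 0, "ty": 0, "tz": 0, "wx": 0, "wy": 0, "wz": 0}]}}

```text
time_s: 1.55
eef_pos: [0.4248, -0.0984, 0.0051]
ee_rot: [0.001, 0.707, 0.707, 0.0]
contact_force: [0.4, 0.1, -0.5]
opening: 0.0848
```

{"fn": "step_arm", "kwargs": {"deltas": [{"tx": 0, "ty": 0, "tz": 0.1, "wx": 0, "wy": 0, "wz": 0}, {"tx": 0, "ty": 0, "tz": 0, "wx": 0, "wy": 0, "wz": 0}, {"tx": 0, "ty": 0, "tz": 0, "wx": 0, "wy": 0, "wz": 0}, {"tx": 0, "ty": 0, "tz": 0, "wx": 0, "wy": 0, "wz": 0}, {"tx": 0, "ty": 0, "tz": 0, "wx": 0, "wy": 0, "wz": 0}, {"tx": 0, "ty": 0, "tz": 0, "wx": 0, "wy": 0, "wz": 0}, {"tx": 0, "ty": 0, "tz": 0, "wx": 0, "wy": 0, "wz": 0}], "gripper": 4.5, "squeeze": 40}}

```text
time_s: 2.25
eef_pos: [0.4273, -0.0986, 0.008]
ee_rot: [0.003, 0.707, 0.707, 0.002]
contact_force: [-0.1, -0.6, -2.5]
opening: 0.0542
```

```bash
python3 -c "
from h import *
look('w3.png',.02)"
```

```text
t 2.25 tcp [ 0.4273 -0.0986  0.008 ] q [0.003 0.707 0.707 0.002] F [-0.1 -0.6 -2.5] op 0.0542
[  264   209   113   115 10124] [320.4 266.8] c [ 0.4279 -0.0984] bbox [ 0.4278 -0.098 ] rel cm tx,ty [ 0.02  0.07 -1.2 ]
```

View pics/w3.png

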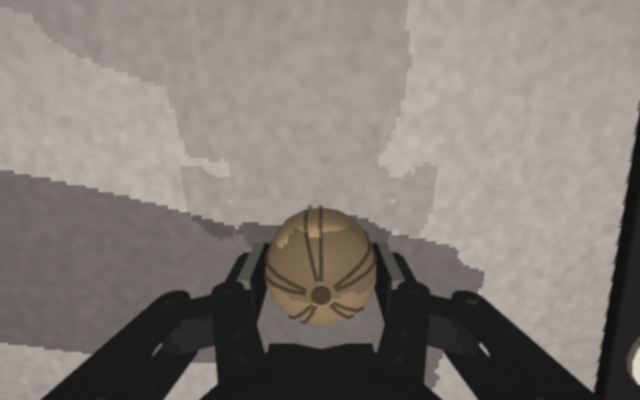

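{"fn": "step_arm", "kwargs": {"deltas": [{"tx": 0, "ty": 0, "tz": -2, "wx": 0, "wy": 0, "wz": 0}, {"tx": 0, "ty": 0, "tz": -4, "wx": 0, "wy": 0, "wz": 0}, {"tx": -0.6, "ty": 2, "tz": -4, "wx": 0, "wy": 0, "wz": 0}, {"tx": -1.2, "ty": 4, "tz": 0, "wx": 0, "wy": 0, "wz": 0}, {"tx": -1.2, "ty": 4, "tz": 0, "wx": 0, "wy": 0, "wz": 0}, {"tx": -1.2, "ty": 4, "tz": 0, "wx": 0, "wy": 0, "wz": 0}, {"tx": -1.2, "ty": 4, "tz": 0, "wx": 0, "wy": 0, "wz": 0}, {"tx": -1, "ty": 3, "tz": 0, "wx": 0, "wy": 0, "wz": 0}]}}

```text
time_s: 3.1
eef_pos: [0.6406, -0.1635, 0.1125]
ee_rot: [0.003, 0.707, 0.707, 0.002]
contact_force: [-0.7, 0.4, -1.3]
opening: 0.0541
```

```bash
python3 -c "
from h import *
look('w4.png',.02)"
```

```text
t 3.1 tcp [ 0.6406 -0.1635  0.1125] q [0.003 0.707 0.707 0.002] F [-0.7  0.4 -1.3] op 0.0541
[  264   209   113   114 10110] [320.6 266.3] c [ 0.6423 -0.2261] bbox [ 0.6418 -0.2253] rel cm tx,ty [-6.24  0.1   9.26]
[  66  282   60   50 2130] [ 96.  306.6] c [ 0.4281 -0.2692] bbox [ 0.4276 -0.2691] rel cm tx,ty [-10.52 -21.33   9.13]
```

View pics/w4.png

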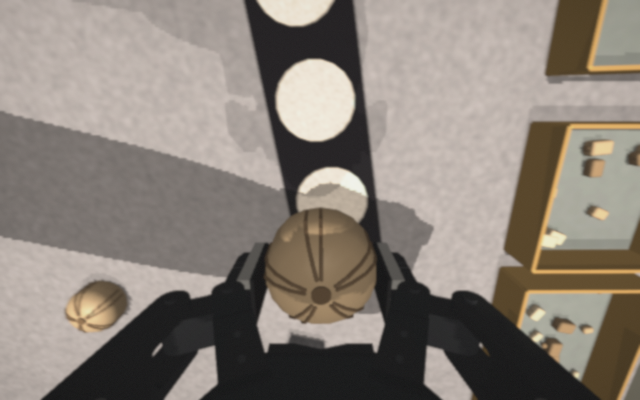

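```bash
cat >> h.py <<'E'
def board(im):
    h=cv2.cvtColor(im,cv2.COLOR_BGR2HSV); return h
def mounts(s,c,seeds,z=.012):
    # find white blobs via brightness inside dark board: fit ellipse to holes
    im=c['img']; g=im.max(2); m=(g>75).astype(np.uint8)
    for sd in seeds:
        ff=m.copy(); mask=np.zeros((402,642),np.uint8)
        n,l,st,ce=cv2.connectedComponentsWithStats(m,connectivity=4); k=l[sd[1],sd[0]]
        cs,_=cv2.findContours((l==k).astype(np.uint8),cv2.RETR_EXTERNAL,cv2.CHAIN_APPROX_NONE)
        q=max(cs,key=len)[:,0,:].astype(float)
        P=np.array([ray(s,c,u,z)[:2] for u in q]); (x,y),r=cv2.minEnclosingCircle(P.astype(np.float32))
        A=np.c_[2*P,np.ones(len(P))]; w=np.linalg.lstsq(A,(P**2).sum(1),rcond=None)[0]
        print(sd,st[k],'fit',np.round(w[:2],4),'r',round(float(np.sqrt(w[2]+w[0]**2+w[1]**2)),4),'encl',round(x,4),round(y,4),round(r,4))
E
python3 -c "
from h import *
s,c=cap('wrist'); mounts(s,c,[(316,100)])
for n,sd in [('scene',[(223,198),(259,213),(298,229),(340,246)]),('side',[(330,169),(311,184),(289,200),(266,218)])]:
  s,c=cap(n,n+'1.png'); mounts(s,c,sd)
"
```

```text
(316, 100) [ 269   55   81   86 5475] fit [ 0.6364 -0.0826] r 0.0314 encl 0.6364 -0.0825 0.032
(223, 198) [206 186  33  25 634] fit [ 0.6519 -0.1658] r 0.0308 encl 0.6523 -0.1661 0.0322
(259, 213) [243 200  33  27 703] fit [ 0.6376 -0.0826] r 0.0313 encl 0.6377 -0.0826 0.0326
(298, 229) [281 216  34  28 748] fit [0.6237 0.0013] r 0.031 encl 0.6236 0.0013 0.0323
(340, 246) [322 232  35  29 816] fit [0.6094 0.0847] r 0.0311 encl 0.6092 0.0846 0.0323
(330, 169) [     0      0    640    400 237876] fit [ 1.5349 -1.1296] r 1.8285 encl 1.8376 -1.4941 2.4576
(311, 184) [     0      0    640    400 237876] fit [ 1.5349 -1.1296] r 1.8285 encl 1.8376 -1.4941 2.4576
(289, 200) [     0      0    640    400 237876] fit [ 1.5349 -1.1296] r 1.8285 encl 1.8376 -1.4941 2.4576
(266, 218) [     0      0    640    400 237876] fit [ 1.5349 -1.1296] r 1.8285 encl 1.8376 -1.4941 2.4576
```

View pics/scene1.png

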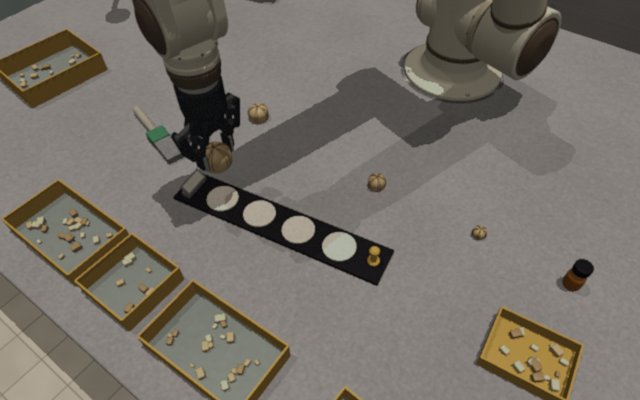

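{"fn": "step_arm", "kwargs": {"deltas": [{"tx": -0.2, "ty": 1.1, "tz": 1, "wx": 0, "wy": 0, "wz": 0}, {"tx": 0, "ty": 0, "tz": 3, "wx": 0, "wy": 0, "wz": 0}, {"tx": 0, "ty": 0, "tz": 3, "wx": 0, "wy": 0, "wz": 0}, {"tx": 0, "ty": 0, "tz": 1, "wx": 0, "wy": 0, "wz": 0}]}}

```text
time_s: 3.7
eef_pos: [0.6489, -0.1646, 0.0341]
ee_rot: [0.004, 0.707, 0.707, 0.002]
contact_force: [-0.6, -0.2, -1.8]
opening: 0.0545
```

{"fn": "step_arm", "kwargs": {"deltas": [{"tx": -0.1, "ty": 0.3, "tz": 0.8, "wx": 0.007, "wy": 0.003, "wz": 0}, {"tx": 0, "ty": 0, "tz": 0.4, "wx": 0, "wy": 0, "wz": 0}, {"tx": 0, "ty": 0, "tz": 0, "wx": 0, "wy": 0, "wz": 0}]}}

```text
time_s: 4.0
eef_pos: [0.6511, -0.1653, 0.0231]
ee_rot: [0.001, 0.707, 0.708, 0.001]
contact_force: [0.1, -1.1, -1.4]
opening: 0.0544
```

```bash
python3 -c "
from h import *
look('w5.png',.032)
cap('side','side2.png');s,c=cap('scene','scene2.png')
i=c['img'][140:230,160:280];cv2.imwrite('pics/sc2.png',cv2.resize(i,None,fx=5,fy=5))"
```

```text
t 4.0 tcp [ 0.6511 -0.1653  0.0231] q [0.001 0.707 0.708 0.001] F [ 0.1 -1.1 -1.4] op 0.0544
[  264   209   113   116 10353] [320.3 267.6] c [ 0.6518 -0.1675] bbox [ 0.6516 -0.1668] rel cm tx,ty [-0.22  0.07 -0.89]
[   0  352   35   48 1385] [ 14.6 377. ] c [ 0.4698 -0.2416] bbox [ 0.4716 -0.2404] rel cm tx,ty [ -7.61 -18.14  -0.93]
```

View pics/sc2.png

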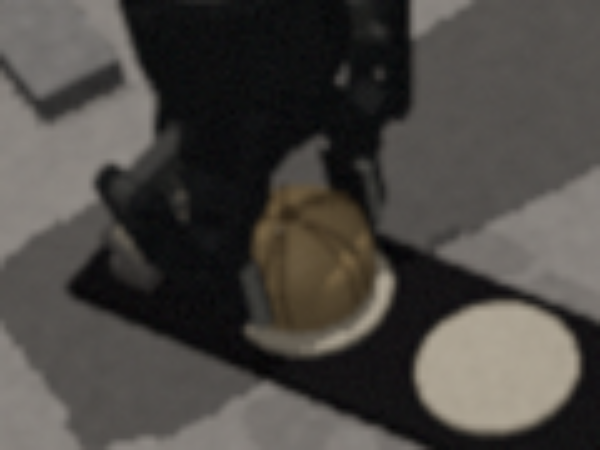

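Nearly on the mount; lower until a force appears.

{"fn": "step_arm", "kwargs": {"deltas": [{"tx": 0, "ty": 0, "tz": 0.3, "wx": 0, "wy": 0, "wz": 0}, {"tx": 0, "ty": 0, "tz": 0.1, "wx": 0, "wy": 0, "wz": 0}]}}

```text
time_s: 4.35
eef_pos: [0.6524, -0.1656, 0.0211]
ee_rot: [0.002, 0.707, 0.707, 0.002]
contact_force: [0.0, 0.3, -2.8]
opening: 0.0544
```

{"fn": "step_arm", "kwargs": {"deltas": [{"tx": 0, "ty": -0.1, "tz": 0.3, "wx": 0.003, "wy": 0, "wz": 0}, {"tx": 0, "ty": 0, "tz": 0.1, "wx": 0, "wy": 0, "wz": 0}]}}

```text
time_s: 4.55
eef_pos: [0.6521, -0.1657, 0.0195]
ee_rot: [0.002, 0.707, 0.708, 0.002]
contact_force: [-5.2, 1.4, 6.6]
opening: 0.0544
```

{"fn": "step_arm", "kwargs": {"deltas": [{"tx": 0, "ty": 0, "tz": 0, "wx": 0, "wy": 0, "wz": 0}, {"tx": 0, "ty": 0, "tz": 0, "wx": 0, "wy": 0, "wz": 0}, {"tx": 0, "ty": 0, "tz": 0, "wx": 0, "wy": 0, "wz": 0}, {"tx": 0, "ty": 0, "tz": 0, "wx": 0, "wy": 0, "wz": 0}], "gripper": 8.5}}

```text
time_s: 4.95
eef_pos: [0.6527, -0.1658, 0.0202]
ee_rot: [0.003, 0.707, 0.708, 0.002]
contact_force: [0.5, 0.2, 0.2]
opening: 0.0851
```

{"fn": "step_arm", "kwargs": {"deltas": [{"tx": 0, "ty": 0, "tz": -1, "wx": 0, "wy": 0, "wz": 0}, {"tx": 0, "ty": 0, "tz": -3, "wx": 0, "wy": 0, "wz": 0}, {"tx": 0, "ty": 0, "tz": -4, "wx": 0, "wy": 0, "wz": 0}]}}

```text
time_s: 5.25
eef_pos: [0.649, -0.1649, 0.0965]
ee_rot: [-0.002, 0.707, 0.708, -0.001]
contact_force: [0.2, -0.4, -1.0]
opening: 0.0849
```

```bash
python3 -c "
from h import *
s,c=look('w6.png',.032)"
```

```text
t 5.25 tcp [ 0.649  -0.1649  0.0965] q [-0.002  0.707  0.708 -0.001] F [ 0.2 -0.4 -1. ] op 0.0849
[ 287  178   76   76 4476] [324.9 215.9] c [ 0.653  -0.1668] bbox [ 0.6526 -0.1666] rel cm tx,ty [-0.2   0.42  6.45]
[  41  290   65   53 2141] [ 71.3 314.7] c [ 0.4363 -0.2581] bbox [ 0.4374 -0.2595] rel cm tx,ty [ -9.3  -21.25   6.52]
```

View pics/w6.png

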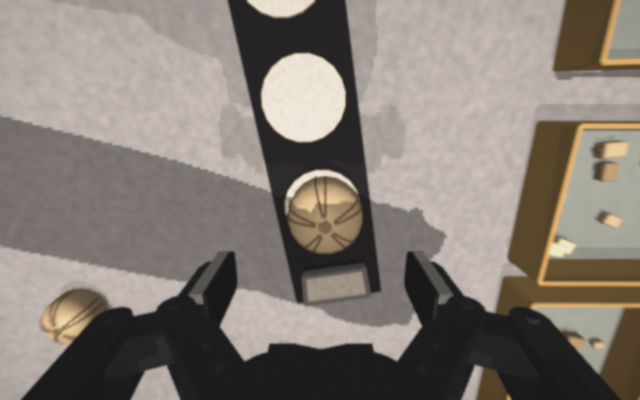

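{"fn": "step_arm", "kwargs": {"deltas": [{"tx": -1.5, "ty": -3, "tz": -2, "wx": 0, "wy": 0, "wz": 0}, {"tx": -1.8, "ty": -4, "tz": 0, "wx": 0, "wy": 0, "wz": 0}, {"tx": -1.8, "ty": -4, "tz": 0, "wx": 0, "wy": 0, "wz": 0}, {"tx": -1.8, "ty": -4, "tz": 0, "wx": 0, "wy": 0, "wz": 0}, {"tx": -1.8, "ty": -4, "tz": 0, "wx": 0, "wy": 0, "wz": 0}, {"tx": -1.8, "ty": -3.5, "tz": 0, "wx": 0, "wy": 0, "wz": 0}]}}

```text
time_s: 5.9
eef_pos: [0.4252, -0.2727, 0.1307]
ee_rot: [0.008, 0.704, 0.71, 0.004]
contact_force: [0.5, -0.5, 0.3]
opening: 0.0846
```

```bash
python3 -c "
from h import *
s,c=look('w7.png',.018)"
```

```text
t 5.9 tcp [ 0.4252 -0.2727  0.1307] q [0.008 0.704 0.71  0.004] F [ 0.5 -0.5  0.3] op 0.0846
[ 561   27   79   81 5064] [603.8  69.4] c [ 0.6584 -0.1656] bbox [ 0.6547 -0.1638] rel cm tx,ty [10.6  23.2  11.61]
[ 288  169   48   50 1849] [312.2 193.9] c [ 0.4205 -0.2727] bbox [ 0.4198 -0.2723] rel cm tx,ty [ 0.07 -0.66 11.26]
```

```bash
cat >> h.py <<'E'
def go(x,y,z):
    s=ctrl.observe(); M=T(s); D=np.zeros((3,3)); D[1,0]=1;D[0,1]=1;D[2,2]=-1
    print('d cm',np.round(M[:3,:3].T@(np.array([x,y,z])-M[:3,3])*100,2),'rot',np.round(R.from_matrix(M[:3,:3].T@D).as_rotvec(),4))
E
python3 -c "
from h import *
go(.4205,-.2725,.005)"
```

```text
d cm [ 0.29 -0.28 12.6 ] rot [0.015  0.0067 0.0058]
```

{"fn": "step_arm", "kwargs": {"deltas": [{"tx": 0, "ty": -0.4, "tz": 3, "wx": 0.012, "wy": 0.006, "wz": 0.006}, {"tx": 0, "ty": 0, "tz": 4, "wx": 0, "wy": 0, "wz": 0}, {"tx": 0, "ty": 0, "tz": 3, "wx": 0, "wy": 0, "wz": 0}, {"tx": 0, "ty": 0, "tz": 1, "wx": 0, "wy": 0, "wz": 0}, {"tx": 0, "ty": 0, "tz": 0, "wx": 0, "wy": 0, "wz": 0}]}}

```text
time_s: 6.45
eef_pos: [0.4179, -0.2783, 0.0241]
ee_rot: [0.006, 0.709, 0.705, 0.002]
contact_force: [0.4, -0.4, -0.3]
opening: 0.0851
```

```bash
python3 -c "
from h import *
look('w8.png',.018)
go(.4205,-.2725,.004)"
```

```text
t 6.45 tcp [ 0.4179 -0.2783  0.0241] q [0.006 0.709 0.705 0.002] F [ 0.4 -0.4 -0.3] op 0.0851
[ 285  197   81   84 5282] [325.6 239. ] c [ 0.4216 -0.2714] bbox [ 0.4213 -0.2711] rel cm tx,ty [0.69 0.36 0.61]
d cm [0.62 0.2  2.09] rot [ 0.012   0.0069 -0.0057]
```

{"fn": "step_arm", "kwargs": {"deltas": [{"tx": 0.6, "ty": 0.25, "tz": 1, "wx": 0.012, "wy": 0.006, "wz": -0.005}, {"tx": 0, "ty": 0, "tz": 0.8, "wx": 0, "wy": 0, "wz": 0}, {"tx": 0, "ty": 0, "tz": 0.2, "wx": 0, "wy": 0, "wz": 0}]}}

```text
time_s: 6.8
eef_pos: [0.4237, -0.2732, 0.0077]
ee_rot: [0.003, 0.707, 0.707, 0.0]
contact_force: [0.6, 0.4, 0.3]
opening: 0.0855
```

```bash
python3 -c "
from h import *
look('w9.png',.018)
go(.4208,-.272,.004)"
```

```text
t 6.8 tcp [ 0.4237 -0.2732  0.0077] q [0.003 0.707 0.707 0.   ] F [0.6 0.4 0.3] op 0.0855
[ 271  216   88   92 6431] [315.3 262. ] c [ 0.4217 -0.2713] bbox [ 0.4213 -0.2709] rel cm tx,ty [ 0.19 -0.19 -1.03]
d cm [ 0.12 -0.28  0.36] rot [0.0039 0.0034 0.0003]
```

{"fn": "step_arm", "kwargs": {"deltas": [{"tx": 0.13, "ty": -0.25, "tz": 0.4, "wx": 0.003, "wy": 0.003, "wz": 0}, {"tx": 0, "ty": 0, "tz": 0.05, "wx": 0, "wy": 0, "wz": 0}, {"tx": 0, "ty": 0, "tz": 0.05, "wx": 0, "wy": 0, "wz": 0}, {"tx": 0, "ty": 0, "tz": 0.03, "wx": 0, "wy": 0, "wz": 0}, {"tx": 0, "ty": 0, "tz": 0.03, "wx": 0, "wy": 0, "wz": 0}, {"tx": 0, "ty": 0, "tz": 0.03, "wx": 0, "wy": 0, "wz": 0}, {"tx": 0, "ty": 0, "tz": 0.03, "wx": 0, "wy": 0, "wz": 0}, {"tx": 0, "ty": 0, "tz": 0.03, "wx": 0, "wy": 0, "wz": 0}], "gripper": 3.5}}

```text
time_s: 7.65
eef_pos: [0.4214, -0.2721, 0.0033]
ee_rot: [0.001, 0.707, 0.707, 0.001]
contact_force: [-2.1, 2.6, 5.8]
opening: 0.0443
```

```bash
python3 -c "
from h import *
look('w10.png',.018)
go(.637,-.0825,.1)"
```

```text
t 7.65 tcp [ 0.4214 -0.2721  0.0033] q [0.001 0.707 0.707 0.001] F [-2.1  2.6  5.8] op 0.0443
[ 274  221   93   95 6880] [320.4 268.5] c [ 0.4221 -0.2712] bbox [ 0.4218 -0.2709] rel cm tx,ty [ 0.08  0.07 -1.47]
d cm [18.94 21.59 -9.63] rot [0.0025 0.001  0.0003]
```

View pics/w10.png

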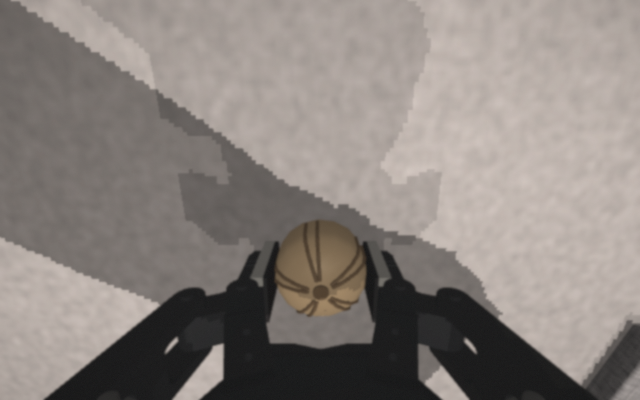

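{"fn": "step_arm", "kwargs": {"deltas": [{"tx": 0, "ty": 0, "tz": -2, "wx": 0, "wy": 0, "wz": 0}, {"tx": 0, "ty": 0, "tz": -4, "wx": 0, "wy": 0, "wz": 0}, {"tx": 1.5, "ty": 1.5, "tz": -4, "wx": 0, "wy": 0, "wz": 0}, {"tx": 2.8, "ty": 3.2, "tz": 0, "wx": 0, "wy": 0, "wz": 0}, {"tx": 2.8, "ty": 3.2, "tz": 0, "wx": 0, "wy": 0, "wz": 0}, {"tx": 2.8, "ty": 3.2, "tz": 0, "wx": 0, "wy": 0, "wz": 0}, {"tx": 2.8, "ty": 3.2, "tz": 0, "wx": 0, "wy": 0, "wz": 0}, {"tx": 2.8, "ty": 3.2, "tz": 0, "wx": 0, "wy": 0, "wz": 0}, {"tx": 2.8, "ty": 3.2, "tz": 0, "wx": 0, "wy": 0, "wz": 0}]}}

```text
time_s: 8.6
eef_pos: [0.6333, -0.0865, 0.1052]
ee_rot: [0.002, 0.71, 0.704, 0.0]
contact_force: [-0.1, -1.1, -0.3]
opening: 0.0443
```

```bash
python3 -c "
from h import *
s,c=look('w11.png',.018)
go(.637,-.0825,.02)"
```

```text
t 8.6 tcp [ 0.6333 -0.0865  0.1052] q [0.002 0.71  0.704 0.   ] F [-0.1 -1.1 -0.3] op 0.0443
[   5    0   70   39 2084] [43.4 16.3] c [0.4454 0.0512] bbox [0.4422 0.0496] rel cm tx,ty [ 13.62 -18.94   8.64]
[ 274  221   97  107 7825] [324.1 273.5] c [ 0.6371 -0.1532] bbox [ 0.6353 -0.1537] rel cm tx,ty [-6.65  0.42  8.73]
d cm [-0.02 -0.03  8.38] rot [ 0.0043 -0.0001 -0.0057]
```

View pics/w11.png

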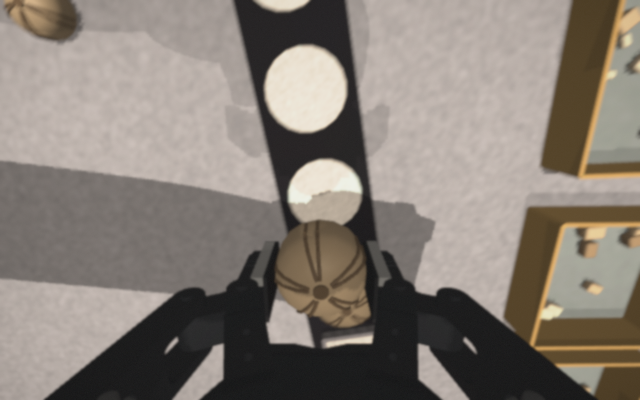

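{"fn": "step_arm", "kwargs": {"deltas": [{"tx": 0, "ty": 0, "tz": 3, "wx": 0.004, "wy": 0, "wz": -0.005}, {"tx": 0, "ty": 0, "tz": 3, "wx": 0, "wy": 0, "wz": 0}, {"tx": 0, "ty": 0, "tz": 1, "wx": 0, "wy": 0, "wz": 0}, {"tx": 0, "ty": 0, "tz": 0, "wx": 0, "wy": 0, "wz": 0}]}}

```text
time_s: 9.05
eef_pos: [0.6395, -0.0793, 0.0297]
ee_rot: [-0.0, 0.706, 0.709, -0.0]
contact_force: [-0.4, 0.2, -0.9]
opening: 0.0443
```

```bash
python3 -c "
from h import *
go(.637,-.0827,.0155)"
```

```text
d cm [-0.34 -0.26  1.42] rot [-0.0004 -0.      0.0042]
```

{"fn": "step_arm", "kwargs": {"deltas": [{"tx": -0.34, "ty": -0.25, "tz": 0.6, "wx": 0, "wy": 0, "wz": 0.004}, {"tx": 0, "ty": 0, "tz": 0.4, "wx": 0, "wy": 0, "wz": 0}, {"tx": 0, "ty": 0, "tz": 0.1, "wx": 0, "wy": 0, "wz": 0}]}}

```text
time_s: 9.35
eef_pos: [0.6377, -0.0841, 0.0209]
ee_rot: [0.001, 0.708, 0.707, 0.001]
contact_force: [-0.7, -0.3, -1.1]
opening: 0.044
```

```bash
python3 -c "
from h import *
go(.637,-.0827,.0155)"
```

```text
d cm [ 0.14 -0.07  0.54] rot [ 0.0027  0.0005 -0.0014]
```

{"fn": "step_arm", "kwargs": {"deltas": [{"tx": 0.12, "ty": -0.07, "tz": 0.3, "wx": 0.002, "wy": 0, "wz": -0.001}, {"tx": 0, "ty": 0, "tz": 0.2, "wx": 0, "wy": 0, "wz": 0}, {"tx": 0, "ty": 0, "tz": 0.1, "wx": 0, "wy": 0, "wz": 0}]}}

```text
time_s: 9.65
eef_pos: [0.6378, -0.0833, 0.0166]
ee_rot: [0.002, 0.707, 0.707, 0.001]
contact_force: [-0.7, -0.6, 0.2]
opening: 0.0444
```

```bash
python3 -c "
from h import *
go(.637,-.0827,.0155)"
```

```text
d cm [ 0.06 -0.08  0.11] rot [ 0.0036  0.0009 -0.001 ]
```

{"fn": "step_arm", "kwargs": {"deltas": [{"tx": 0.06, "ty": -0.1, "tz": 0.2, "wx": 0.003, "wy": 0.001, "wz": 0}, {"tx": 0, "ty": 0, "tz": 0.05, "wx": 0, "wy": 0, "wz": 0}]}}

```text
time_s: 9.85
eef_pos: [0.6375, -0.0829, 0.0154]
ee_rot: [0.001, 0.708, 0.707, 0.001]
contact_force: [-2.3, 0.6, 3.8]
opening: 0.0439
```

{"fn": "step_arm", "kwargs": {"deltas": [{"tx": 0, "ty": 0, "tz": 0, "wx": 0, "wy": 0, "wz": 0}, {"tx": 0, "ty": 0, "tz": 0, "wx": 0, "wy": 0, "wz": 0}, {"tx": 0, "ty": 0, "tz": 0, "wx": 0, "wy": 0, "wz": 0}, {"tx": 0, "ty": 0, "tz": 0, "wx": 0, "wy": 0, "wz": 0}], "gripper": 8.5}}

```text
time_s: 10.25
eef_pos: [0.6376, -0.0827, 0.0154]
ee_rot: [0.001, 0.707, 0.707, 0.001]
contact_force: [0.9, 0.2, 0.6]
opening: 0.0851
```

{"fn": "step_arm", "kwargs": {"deltas": [{"tx": 0, "ty": 0, "tz": -1, "wx": 0, "wy": 0, "wz": 0}, {"tx": 0, "ty": 0, "tz": -3, "wx": 0, "wy": 0, "wz": 0}, {"tx": 0, "ty": 0, "tz": -4, "wx": 0, "wy": 0, "wz": 0}, {"tx": 0, "ty": 0, "tz": -1, "wx": 0, "wy": 0, "wz": 0}, {"tx": 0, "ty": 0, "tz": 0, "wx": 0, "wy": 0, "wz": 0}]}}

```text
time_s: 10.75
eef_pos: [0.6366, -0.0825, 0.1096]
ee_rot: [0.0, 0.707, 0.707, 0.0]
contact_force: [0.9, 0.1, -0.2]
opening: 0.0849
```

```bash
python3 -c "
from h import *
s,c=look('w12.png',.030)
go(.44,.057,.12)"
```

```text
t 10.75 tcp [ 0.6366 -0.0825  0.1096] q [0.    0.707 0.707 0.   ] F [ 0.9  0.1 -0.2] op 0.0849
[   9    0   69   46 2509] [44.9 20.3] c [0.4535 0.0497] bbox [0.4519 0.0484] rel cm tx,ty [ 13.2  -18.33   7.94]
[ 294  179   55   58 2512] [321.4 208.1] c [ 0.6383 -0.0837] bbox [ 0.638  -0.0832] rel cm tx,ty [-0.12  0.16  7.96]
[ 306  261   65   68 3424] [337.9 295.2] c [ 0.6531 -0.1665] bbox [ 0.6532 -0.1658] rel cm tx,ty [-8.4   1.65  7.96]
d cm [ 13.94 -19.67  -1.1 ] rot [ 0.0011  0.0001 -0.0008]
```

View pics/w12.png

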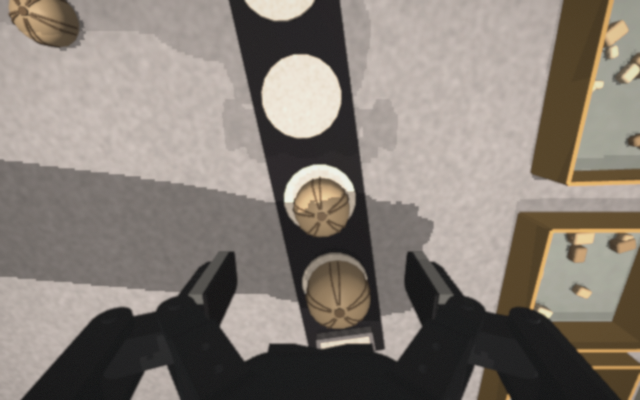

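{"fn": "step_arm", "kwargs": {"deltas": [{"tx": 2, "ty": -2.8, "tz": -1, "wx": 0, "wy": 0, "wz": 0}, {"tx": 2.4, "ty": -3.4, "tz": 0, "wx": 0, "wy": 0, "wz": 0}, {"tx": 2.4, "ty": -3.4, "tz": 0, "wx": 0, "wy": 0, "wz": 0}, {"tx": 2.4, "ty": -3.4, "tz": 0, "wx": 0, "wy": 0, "wz": 0}, {"tx": 2.4, "ty": -3.4, "tz": 0, "wx": 0, "wy": 0, "wz": 0}, {"tx": 2.3, "ty": -3.2, "tz": 0, "wx": 0, "wy": 0, "wz": 0}, {"tx": 0, "ty": 0, "tz": 0, "wx": 0, "wy": 0, "wz": 0}]}}

```text
time_s: 11.5
eef_pos: [0.4302, 0.0599, 0.1086]
ee_rot: [-0.004, 0.708, 0.706, -0.004]
contact_force: [0.8, -0.0, 0.5]
opening: 0.0852
```

```bash
python3 -c "
from h import *
s,c=look('w13.png',.014)
go(.44,.057,.03)"
```

```text
t 11.5 tcp [0.4302 0.0599 0.1086] q [-0.004  0.708  0.706 -0.004] F [ 0.8 -0.   0.5] op 0.0852
[ 522   67   66   36 1758] [554.   84.2] c [0.6059 0.1526] bbox [0.6064 0.1524] rel cm tx,ty [ 9.33 17.65  9.25]
[ 309  184   41   41 1296] [329.6 203.9] c [0.4378 0.0573] bbox [0.4373 0.0571] rel cm tx,ty [-0.27  0.87  9.45]
d cm [-0.22  0.92  7.85] rot [-0.0108  0.0001 -0.0035]
```

{"fn": "step_arm", "kwargs": {"deltas": [{"tx": -0.25, "ty": 0.6, "tz": 3, "wx": -0.01, "wy": 0, "wz": -0.003}, {"tx": 0, "ty": 0, "tz": 3, "wx": 0, "wy": 0, "wz": 0}, {"tx": 0, "ty": 0, "tz": 2, "wx": 0, "wy": 0, "wz": 0}, {"tx": 0, "ty": 0, "tz": 0.5, "wx": 0, "wy": 0, "wz": 0}, {"tx": 0, "ty": 0, "tz": 0, "wx": 0, "wy": 0, "wz": 0}]}}

```text
time_s: 12.05
eef_pos: [0.4389, 0.0552, 0.0184]
ee_rot: [-0.0, 0.707, 0.707, -0.001]
contact_force: [0.1, 0.1, -0.4]
opening: 0.0852
```

```bash
python3 -c "
from h import *
s,c=look('w14.png',.014)
go(.4376,.0573,.004)"
```

```text
t 12.05 tcp [0.4389 0.0552 0.0184] q [-0.     0.707  0.707 -0.001] F [ 0.1  0.1 -0.4] op 0.0852
[624  46  16  44 517] [633.   69.5] c [0.5843 0.1492] bbox [0.5833 0.1501] rel cm tx,ty [ 9.42 14.53  0.41]
[ 285  215   63   66 3232] [316.8 247.5] c [0.4377 0.0577] bbox [0.4372 0.0577] rel cm tx,ty [ 0.25 -0.13  0.44]
d cm [ 0.21 -0.15  1.48] rot [-0.0005  0.001  -0.0009]
```

{"fn": "step_arm", "kwargs": {"deltas": [{"tx": 0.22, "ty": -0.15, "tz": 0.8, "wx": 0, "wy": 0.001, "wz": 0}, {"tx": 0, "ty": 0, "tz": 0.6, "wx": 0, "wy": 0, "wz": 0}, {"tx": 0, "ty": 0, "tz": 0.1, "wx": 0, "wy": 0, "wz": 0}]}}

```text
time_s: 12.4
eef_pos: [0.4393, 0.0575, 0.0048]
ee_rot: [0.001, 0.708, 0.707, 0.001]
contact_force: [0.1, 0.2, 0.4]
opening: 0.0851
```

```bash
python3 -c "
from h import *
go(.4376,.0574,.0035)"
```

```text
d cm [-0.01 -0.17  0.13] rot [ 0.0027 -0.0005 -0.0014]
```

{"fn": "step_arm", "kwargs": {"deltas": [{"tx": 0, "ty": -0.17, "tz": 0.1, "wx": 0.002, "wy": 0, "wz": -0.001}, {"tx": 0, "ty": 0, "tz": 0.05, "wx": 0, "wy": 0, "wz": 0}, {"tx": 0, "ty": 0, "tz": 0.02, "wx": 0, "wy": 0, "wz": 0}, {"tx": 0, "ty": 0, "tz": 0.02, "wx": 0, "wy": 0, "wz": 0}, {"tx": 0, "ty": 0, "tz": 0.02, "wx": 0, "wy": 0, "wz": 0}, {"tx": 0, "ty": 0, "tz": 0.02, "wx": 0, "wy": 0, "wz": 0}, {"tx": 0, "ty": 0, "tz": 0.02, "wx": 0, "wy": 0, "wz": 0}, {"tx": 0, "ty": 0, "tz": 0.02, "wx": 0, "wy": 0, "wz": 0}, {"tx": 0, "ty": 0, "tz": 0.02, "wx": 0, "wy": 0, "wz": 0}], "gripper": 2.5}}

```text
time_s: 13.3
eef_pos: [0.4383, 0.0577, 0.004]
ee_rot: [0.001, 0.707, 0.707, 0.001]
contact_force: [-2.9, -0.7, 5.3]
opening: 0.0339
```

```bash
python3 -c "
from h import *
look('w15.png',.014)
go(.6232,.0013,.1)"
```

```text
t 13.3 tcp [0.4383 0.0577 0.004 ] q [0.001 0.707 0.707 0.001] F [-2.9 -0.7  5.3] op 0.0339
[ 286  228   69   74 3969] [320.4 264.4] c [0.4389 0.058 ] bbox [0.4387 0.058 ] rel cm tx,ty [ 0.03  0.07 -1.  ]
d cm [-5.64 18.52 -9.55] rot [ 0.0029 -0.0008  0.0001]
```

View pics/w15.png

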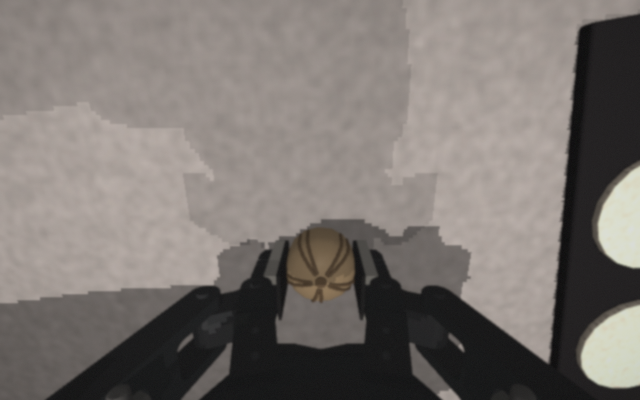

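b is gripped and centred (blob at 320,264). Carry it to the mount at (0.623, 0.001).

{"fn": "step_arm", "kwargs": {"deltas": [{"tx": 0, "ty": 0, "tz": -2, "wx": 0, "wy": 0, "wz": 0}, {"tx": 0, "ty": 0, "tz": -4, "wx": 0, "wy": 0, "wz": 0}, {"tx": -0.5, "ty": 1.5, "tz": -3, "wx": 0, "wy": 0, "wz": 0}, {"tx": -1, "ty": 3.4, "tz": 0, "wx": 0, "wy": 0, "wz": 0}, {"tx": -1, "ty": 3.4, "tz": 0, "wx": 0, "wy": 0, "wz": 0}, {"tx": -1, "ty": 3.4, "tz": 0, "wx": 0, "wy": 0, "wz": 0}, {"tx": -1, "ty": 3.4, "tz": 0, "wx": 0, "wy": 0, "wz": 0}, {"tx": -1, "ty": 3.4, "tz": 0, "wx": 0, "wy": 0, "wz": 0}, {"tx": 0, "ty": 0, "tz": 0, "wx": 0, "wy": 0, "wz": 0}]}}

```text
time_s: 14.25
eef_pos: [0.6298, 0.0006, 0.0936]
ee_rot: [0.001, 0.707, 0.708, 0.001]
contact_force: [-2.2, 0.1, -1.3]
opening: 0.0341
```

```bash
python3 -c "
from h import *
s,c=look('w16.png',.014)
go(.6232,.0013,.02)"
```

```text
t 14.25 tcp [6.298e-01 6.000e-04 9.360e-02] q [0.001 0.707 0.708 0.001] F [-2.2  0.1 -1.3] op 0.0341
[ 286  229   71  106 5782] [323.5 279.4] c [ 0.6336 -0.0671] bbox [ 0.6314 -0.0691] rel cm tx,ty [-6.77  0.36  7.96]
d cm [ 0.02 -0.5   7.38] rot [ 0.0011 -0.0008  0.0018]
```

View pics/w16.png

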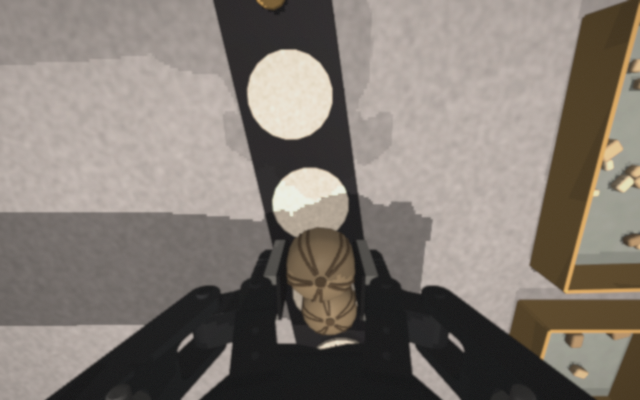

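{"fn": "step_arm", "kwargs": {"deltas": [{"tx": 0, "ty": -0.5, "tz": 2, "wx": 0, "wy": 0, "wz": 0}, {"tx": 0, "ty": 0, "tz": 2.5, "wx": 0, "wy": 0, "wz": 0}, {"tx": 0, "ty": 0, "tz": 1.2, "wx": 0, "wy": 0, "wz": 0}, {"tx": 0, "ty": 0, "tz": 0.2, "wx": 0, "wy": 0, "wz": 0}]}}

```text
time_s: 14.7
eef_pos: [0.6217, 0.0017, 0.0332]
ee_rot: [-0.0, 0.706, 0.708, 0.001]
contact_force: [1.1, -0.1, -0.5]
opening: 0.0336
```

```bash
python3 -c "
from h import *
go(.6232,.0013,.016)"
```

```text
d cm [-0.04  0.15  1.72] rot [ 0.0009 -0.001   0.0021]
```

{"fn": "step_arm", "kwargs": {"deltas": [{"tx": -0.04, "ty": 0.15, "tz": 0.7, "wx": 0, "wy": 0, "wz": 0.002}, {"tx": 0, "ty": 0, "tz": 0.5, "wx": 0, "wy": 0, "wz": 0}, {"tx": 0, "ty": 0, "tz": 0.2, "wx": 0, "wy": 0, "wz": 0}]}}

```text
time_s: 15.0
eef_pos: [0.6237, 0.0017, 0.0204]
ee_rot: [0.001, 0.707, 0.707, 0.002]
contact_force: [-0.1, -0.3, -0.2]
opening: 0.0339
```

```bash
python3 -c "
from h import *
go(.6232,.0013,.016)"
```

```text
d cm [-0.04 -0.05  0.44] rot [ 0.0033 -0.0011  0.0004]
```

{"fn": "step_arm", "kwargs": {"deltas": [{"tx": -0.04, "ty": -0.05, "tz": 0.3, "wx": 0.003, "wy": 0, "wz": 0}, {"tx": 0, "ty": 0, "tz": 0.25, "wx": 0, "wy": 0, "wz": 0}, {"tx": 0, "ty": 0, "tz": 0.1, "wx": 0, "wy": 0, "wz": 0}]}}

```text
time_s: 15.3
eef_pos: [0.6237, 0.0013, 0.016]
ee_rot: [0.0, 0.707, 0.707, 0.001]
contact_force: [-7.0, -0.2, 10.8]
opening: 0.0339
```

```bash
python3 -c "
from h import *
go(.6232,.0013,.016)"
```

```text
d cm [-0.   -0.05  0.  ] rot [ 0.0021 -0.0011  0.0004]
```

{"fn": "step_arm", "kwargs": {"deltas": [{"tx": 0, "ty": 0, "tz": 0, "wx": 0, "wy": 0, "wz": 0}, {"tx": 0, "ty": 0, "tz": 0, "wx": 0, "wy": 0, "wz": 0}, {"tx": 0, "ty": 0, "tz": 0, "wx": 0, "wy": 0, "wz": 0}, {"tx": 0, "ty": 0, "tz": 0, "wx": 0, "wy": 0, "wz": 0}], "gripper": 8.5}}

```text
time_s: 15.7
eef_pos: [0.6245, 0.0012, 0.0169]
ee_rot: [0.001, 0.707, 0.707, 0.002]
contact_force: [0.4, 0.1, -0.4]
opening: 0.0845
```

{"fn": "step_arm", "kwargs": {"deltas": [{"tx": 0, "ty": 0, "tz": -1, "wx": 0, "wy": 0, "wz": 0}, {"tx": 0, "ty": 0, "tz": -3, "wx": 0, "wy": 0, "wz": 0}, {"tx": 0, "ty": 0, "tz": -4, "wx": 0, "wy": 0, "wz": 0}, {"tx": 0, "ty": 0, "tz": -1, "wx": 0, "wy": 0, "wz": 0}, {"tx": 0, "ty": 0, "tz": 0, "wx": 0, "wy": 0, "wz": 0}]}}

```text
time_s: 16.2
eef_pos: [0.6234, 0.0011, 0.1112]
ee_rot: [0.0, 0.707, 0.707, 0.001]
contact_force: [0.5, -0.8, -0.4]
opening: 0.0849
```

```bash
python3 -c "
from h import *
s,c=look('w17.png',.026)
go(.427,.277,.13)"
```

```text
t 16.2 tcp [0.6234 0.0011 0.1112] q [0.    0.707 0.707 0.001] F [ 0.5 -0.8 -0.4] op 0.0849
[266   0  33  19 485] [282.6   7.5] c [0.5986 0.1424] bbox [0.5982 0.1416] rel cm tx,ty [14.12 -2.49  8.53]
[ 299  184   43   43 1379] [320.4 204.7] c [0.6245 0.001 ] bbox [0.6241 0.0008] rel cm tx,ty [-0.02  0.08  8.52]
[ 311  267   51   54 2185] [335.6 293.8] c [ 0.6384 -0.0852] bbox [ 0.6388 -0.0849] rel cm tx,ty [-8.65  1.48  8.51]
[326 334  42  14 299] [345.8 340.2] c [ 0.6492 -0.138 ] bbox [ 0.6499 -0.1384] rel cm tx,ty [-13.93   2.55   8.51]
d cm [ 27.6  -19.63  -1.95] rot [ 0.0024 -0.0011  0.0004]
```

View pics/w17.png

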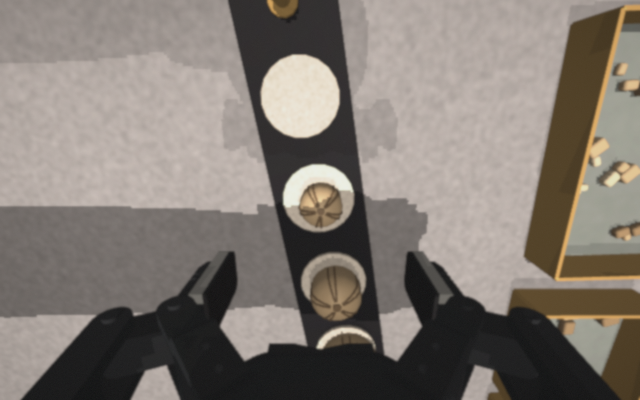

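{"fn": "step_arm", "kwargs": {"deltas": [{"tx": 2.5, "ty": -1.8, "tz": -1, "wx": 0, "wy": 0, "wz": 0}, {"tx": 3.1, "ty": -2.2, "tz": 0, "wx": 0, "wy": 0, "wz": 0}, {"tx": 3.1, "ty": -2.2, "tz": 0, "wx": 0, "wy": 0, "wz": 0}, {"tx": 3.1, "ty": -2.2, "tz": 0, "wx": 0, "wy": 0, "wz": 0}, {"tx": 3.1, "ty": -2.2, "tz": 0, "wx": 0, "wy": 0, "wz": 0}, {"tx": 3.1, "ty": -2.2, "tz": 0, "wx": 0, "wy": 0, "wz": 0}, {"tx": 3.1, "ty": -2.2, "tz": 0, "wx": 0, "wy": 0, "wz": 0}, {"tx": 3.1, "ty": -2.2, "tz": 0, "wx": 0, "wy": 0, "wz": 0}, {"tx": 3.1, "ty": -2.2, "tz": 0, "wx": 0, "wy": 0, "wz": 0}, {"tx": 0, "ty": 0, "tz": 0, "wx": 0, "wy": 0, "wz": 0}]}}

```text
time_s: 17.25
eef_pos: [0.4178, 0.2809, 0.1074]
ee_rot: [-0.003, 0.708, 0.706, -0.006]
contact_force: [-0.0, 0.6, -0.5]
opening: 0.0852
```

```bash
python3 -c "
from h import *
s,c=look('w18.png',.010)
go(.43,.277,.03)"
```

```text
t 17.25 tcp [0.4178 0.2809 0.1074] q [-0.003  0.708  0.706 -0.006] F [-0.   0.6 -0.5] op 0.0852
[  498     0   142    88 10839] [567.4  41.4] c [0.5979 0.4024] bbox [0.599 0.401] rel cm tx,ty [12.25 18.08  9.47]
[320 190  29  29 645] [333.7 204. ] c [0.429  0.2768] bbox [0.4292 0.2768] rel cm tx,ty [-0.37  1.24  9.73]
d cm [-0.23  1.23  7.71] rot [-0.0123  0.0046 -0.0041]
```

{"fn": "step_arm", "kwargs": {"deltas": [{"tx": -0.25, "ty": 1.0, "tz": 3, "wx": -0.012, "wy": 0.004, "wz": -0.004}, {"tx": 0, "ty": 0, "tz": 3, "wx": 0, "wy": 0, "wz": 0}, {"tx": 0, "ty": 0, "tz": 2, "wx": 0, "wy": 0, "wz": 0}, {"tx": 0, "ty": 0, "tz": 0.3, "wx": 0, "wy": 0, "wz": 0}, {"tx": 0, "ty": 0, "tz": 0, "wx": 0, "wy": 0, "wz": 0}]}}

```text
time_s: 17.8
eef_pos: [0.4294, 0.2733, 0.0187]
ee_rot: [0.001, 0.708, 0.707, -0.002]
contact_force: [-0.0, 0.8, 0.8]
opening: 0.0853
```

```bash
python3 -c "
from h import *
s,c=look('w19.png',.010)
go(.429,.2768,.003)"
```

```text
t 17.8 tcp [0.4294 0.2733 0.0187] q [ 0.001  0.708  0.707 -0.002] F [-0.   0.8  0.8] op 0.0853
[ 574    0   66   64 3686] [608.3  30.5] c [0.5621 0.3841] bbox [0.5614 0.3837] rel cm tx,ty [11.1  13.25  0.82]
[ 296  219   46   46 1617] [318.3 241.8] c [0.4289 0.2772] bbox [0.429  0.2774] rel cm tx,ty [ 0.39 -0.05  0.87]
d cm [ 0.34 -0.04  1.6 ] rot [-0.0014  0.0031 -0.0016]
```

{"fn": "step_arm", "kwargs": {"deltas": [{"tx": 0.37, "ty": -0.05, "tz": 0.8, "wx": -0.001, "wy": 0.003, "wz": -0.001}, {"tx": 0, "ty": 0, "tz": 0.6, "wx": 0, "wy": 0, "wz": 0}, {"tx": 0, "ty": 0, "tz": 0.15, "wx": 0, "wy": 0, "wz": 0}, {"tx": 0, "ty": 0, "tz": 0.1, "wx": 0, "wy": 0, "wz": 0}]}}

```text
time_s: 18.25
eef_pos: [0.4308, 0.2779, 0.0041]
ee_rot: [0.0, 0.708, 0.707, 0.002]
contact_force: [0.2, -0.8, 0.6]
opening: 0.085
```

```bash
python3 -c "
from h import *
go(.429,.277,.003)"
```

```text
d cm [-0.1  -0.18  0.11] rot [ 0.0033 -0.0024 -0.0012]
```

{"fn": "step_arm", "kwargs": {"deltas": [{"tx": -0.08, "ty": -0.18, "tz": 0.12, "wx": 0.003, "wy": -0.002, "wz": -0.001}, {"tx": 0, "ty": 0, "tz": 0.04, "wx": 0, "wy": 0, "wz": 0}, {"tx": 0, "ty": 0, "tz": 0.02, "wx": 0, "wy": 0, "wz": 0}, {"tx": 0, "ty": 0, "tz": 0.02, "wx": 0, "wy": 0, "wz": 0}, {"tx": 0, "ty": 0, "tz": 0.02, "wx": 0, "wy": 0, "wz": 0}, {"tx": 0, "ty": 0, "tz": 0.02, "wx": 0, "wy": 0, "wz": 0}, {"tx": 0, "ty": 0, "tz": 0.02, "wx": 0, "wy": 0, "wz": 0}, {"tx": 0, "ty": 0, "tz": 0.02, "wx": 0, "wy": 0, "wz": 0}, {"tx": 0, "ty": 0, "tz": 0.02, "wx": 0, "wy": 0, "wz": 0}, {"tx": 0, "ty": 0, "tz": 0.02, "wx": 0, "wy": 0, "wz": 0}], "gripper": 1.5}}

```text
time_s: 19.25
eef_pos: [0.4292, 0.2775, 0.0028]
ee_rot: [0.0, 0.707, 0.707, 0.001]
contact_force: [-1.9, -0.8, 4.8]
opening: 0.0233
```

```bash
python3 -c "
from h import *
look('w20.png',.010)
go(.609,.0848,.1)"
```

```text
t 19.25 tcp [0.4292 0.2775 0.0028] q [0.    0.707 0.707 0.001] F [-1.9 -0.8  4.8] op 0.0233
[ 600    0   40   70 2356] [621.8  35.5] c [0.5547 0.3835] bbox [0.5536 0.3839] rel cm tx,ty [10.6  12.55 -0.69]
[ 297  237   48   51 1986] [320.1 262.5] c [0.4297 0.2773] bbox [0.43   0.2776] rel cm tx,ty [-0.02  0.05 -0.72]
d cm [-19.26  17.99  -9.72] rot [ 0.0017 -0.0013  0.0003]
```

View pics/w20.png

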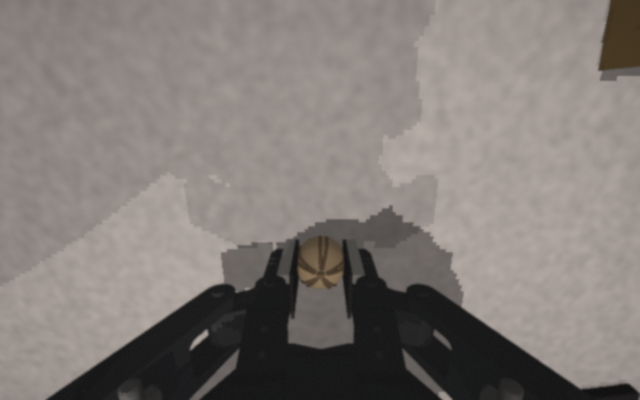

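{"fn": "step_arm", "kwargs": {"deltas": [{"tx": 0, "ty": 0, "tz": -2, "wx": 0, "wy": 0, "wz": 0}, {"tx": 0, "ty": 0, "tz": -4, "wx": 0, "wy": 0, "wz": 0}, {"tx": -1.5, "ty": 1.5, "tz": -3.5, "wx": 0, "wy": 0, "wz": 0}, {"tx": -2.9, "ty": 2.6, "tz": -0.5, "wx": 0, "wy": 0, "wz": 0}, {"tx": -2.9, "ty": 2.6, "tz": 0, "wx": 0, "wy": 0, "wz": 0}, {"tx": -2.9, "ty": 2.6, "tz": 0, "wx": 0, "wy": 0, "wz": 0}, {"tx": -2.9, "ty": 2.6, "tz": 0, "wx": 0, "wy": 0, "wz": 0}, {"tx": -2.9, "ty": 2.6, "tz": 0, "wx": 0, "wy": 0, "wz": 0}, {"tx": -2.9, "ty": 2.6, "tz": 0, "wx": 0, "wy": 0, "wz": 0}, {"tx": 0, "ty": 0, "tz": 0, "wx": 0, "wy": 0, "wz": 0}]}}

```text
time_s: 20.3
eef_pos: [0.607, 0.0818, 0.1034]
ee_rot: [0.001, 0.705, 0.709, 0.001]
contact_force: [-1.6, 0.1, -0.1]
opening: 0.0232
```

```bash
python3 -c "
from h import *
s,c=look('w21.png',.010)
go(.609,.0848,.02)"
```

```text
t 20.3 tcp [0.607  0.0818 0.1034] q [0.001 0.705 0.709 0.001] F [-1.6  0.1 -0.1] op 0.0232
[291 101  31  32 790] [306.  116.5] c [0.5965 0.1514] bbox [0.5965 0.1514] rel cm tx,ty [ 6.97 -1.05  9.34]
[ 297  236   50   80 2772] [323.8 271.5] c [0.6115 0.0135] bbox [0.6095 0.0092] rel cm tx,ty [-6.83  0.39  9.34]
d cm [0.16 0.31 8.33] rot [ 0.0015 -0.0007  0.0053]
```

View pics/w21.png

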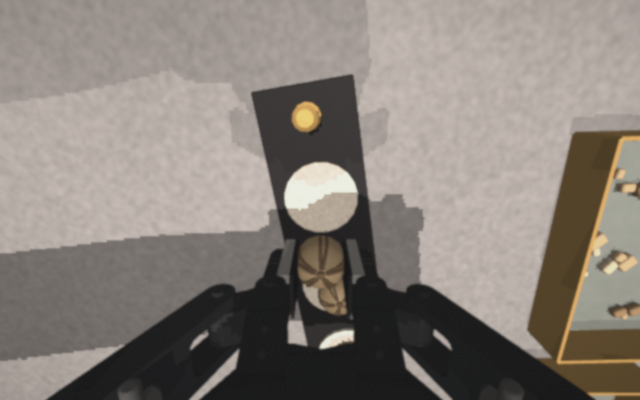

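```bash
python3 -c "
from h import *
s,c=cap('wrist'); print(s['eef_pos']); mounts(s,c,[(320,180)])
go(.609,.0848,.02)"
```

```text
[0.60583069 0.08309177 0.10334015]
(320, 180) [ 284  162   76   72 4278] fit [0.6081 0.0858] r 0.0315 encl 0.6081 0.086 0.0322
d cm [0.04 0.39 8.36] rot [ 0.0012 -0.001   0.0066]
```

{"fn": "step_arm", "kwargs": {"deltas": [{"tx": 0.08, "ty": 0.35, "tz": 2, "wx": 0.001, "wy": 0, "wz": 0.006}, {"tx": 0, "ty": 0, "tz": 3, "wx": 0, "wy": 0, "wz": 0}, {"tx": 0, "ty": 0, "tz": 2, "wx": 0, "wy": 0, "wz": 0}, {"tx": 0, "ty": 0, "tz": 0.2, "wx": 0, "wy": 0, "wz": 0}]}}

```text
time_s: 20.8
eef_pos: [0.607, 0.089, 0.0303]
ee_rot: [-0.0, 0.706, 0.709, 0.001]
contact_force: [-0.8, -0.0, -1.2]
opening: 0.0233
```

```bash
python3 -c "
from h import *
go(.6087,.0854,.015)"
```

```text
d cm [-0.37  0.17  1.53] rot [ 0.0016 -0.0021  0.004 ]
```

{"fn": "step_arm", "kwargs": {"deltas": [{"tx": -0.37, "ty": 0.17, "tz": 0.6, "wx": 0.001, "wy": -0.002, "wz": 0.004}, {"tx": 0, "ty": 0, "tz": 0.5, "wx": 0, "wy": 0, "wz": 0}, {"tx": 0, "ty": 0, "tz": 0.1, "wx": 0, "wy": 0, "wz": 0}]}}

```text
time_s: 21.1
eef_pos: [0.6086, 0.0869, 0.0197]
ee_rot: [0.001, 0.706, 0.708, 0.001]
contact_force: [-0.6, -0.1, -0.7]
opening: 0.0232
```

```bash
python3 -c "
from h import *
go(.6087,.0854,.015)"
```

```text
d cm [-0.15  0.    0.47] rot [ 0.0023 -0.0003  0.0021]
```

{"fn": "step_arm", "kwargs": {"deltas": [{"tx": -0.17, "ty": 0, "tz": 0.25, "wx": 0.002, "wy": 0, "wz": 0.002}, {"tx": 0, "ty": 0, "tz": 0.2, "wx": 0, "wy": 0, "wz": 0}, {"tx": 0, "ty": 0, "tz": 0.07, "wx": 0, "wy": 0, "wz": 0}]}}

```text
time_s: 21.4
eef_pos: [0.6096, 0.0853, 0.0159]
ee_rot: [0.001, 0.707, 0.707, 0.001]
contact_force: [-0.1, 0.0, 0.0]
opening: 0.0234
```

```bash
python3 -c "
from h import *
go(.6087,.0854,.015)"
```

```text
d cm [ 0.01 -0.09  0.09] rot [ 0.0028 -0.0008 -0.0001]
```

{"fn": "step_arm", "kwargs": {"deltas": [{"tx": 0, "ty": -0.1, "tz": 0.15, "wx": 0.002, "wy": 0, "wz": 0}, {"tx": 0, "ty": 0, "tz": 0.08, "wx": 0, "wy": 0, "wz": 0}]}}

```text
time_s: 21.6
eef_pos: [0.6091, 0.0853, 0.0148]
ee_rot: [0.0, 0.707, 0.707, 0.001]
contact_force: [-4.7, 0.2, 8.3]
opening: 0.0228
```

{"fn": "step_arm", "kwargs": {"deltas": [{"tx": 0, "ty": 0, "tz": 0, "wx": 0, "wy": 0, "wz": 0}, {"tx": 0, "ty": 0, "tz": 0, "wx": 0, "wy": 0, "wz": 0}, {"tx": 0, "ty": 0, "tz": 0, "wx": 0, "wy": 0, "wz": 0}, {"tx": 0, "ty": 0, "tz": 0, "wx": 0, "wy": 0, "wz": 0}, {"tx": 0, "ty": 0, "tz": 0, "wx": 0, "wy": 0, "wz": 0}], "gripper": 8.5}}

```text
time_s: 22.1
eef_pos: [0.6091, 0.0852, 0.0149]
ee_rot: [0.0, 0.707, 0.707, 0.001]
contact_force: [-0.3, 0.1, -0.8]
opening: 0.085
```

{"fn": "step_arm", "kwargs": {"deltas": [{"tx": 0, "ty": 0, "tz": -1, "wx": 0, "wy": 0, "wz": 0}, {"tx": 0, "ty": 0, "tz": -3, "wx": 0, "wy": 0, "wz": 0}, {"tx": 0, "ty": 0, "tz": -4, "wx": 0, "wy": 0, "wz": 0}, {"tx": -1, "ty": 0, "tz": -4, "wx": 0, "wy": 0, "wz": 0}, {"tx": -3, "ty": -1, "tz": -3, "wx": 0, "wy": 0, "wz": 0}, {"tx": -3, "ty": -1, "tz": -3, "wx": 0, "wy": 0, "wz": 0}, {"tx": -3, "ty": 0, "tz": 0, "wx": 0, "wy": 0, "wz": 0}, {"tx": 0, "ty": 0, "tz": 0, "wx": 0, "wy": 0, "wz": 0}, {"tx": 0, "ty": 0, "tz": 0, "wx": 0, "wy": 0, "wz": 0}]}}

```text
time_s: 23.0
eef_pos: [0.5871, -0.0179, 0.2078]
ee_rot: [0.002, 0.707, 0.708, 0.002]
contact_force: [-0.3, 1.0, -0.6]
opening: 0.085
```

```bash
python3 -c "
from h import *
s,c=look('w22.png',.028); mounts(s,c,[])
for n in ['scene','side']:
  s,c=cap(n,n+'3.png')
  for st,ce in blobs(tan(c['img']),60):
    p=ray(s,c,ce,.026)
    if .55<p[0]<.7 and abs(p[1])<.2: print(n,st,np.round(p,4))
"
```

```text
t 23.0 tcp [ 0.5871 -0.0179  0.2078] q [0.002 0.707 0.708 0.002] F [-0.3  1.  -0.6] op 0.085
[317   0  24  24 494] [328.6  10.5] c [0.5966 0.1467] bbox [0.5964 0.1459] rel cm tx,ty [16.47  0.87 17.98]
[330  69  23  25 439] [340.5  81. ] c [0.6094 0.0836] bbox [0.6099 0.0836] rel cm tx,ty [10.16  2.15 17.99]
[337 146  30  31 713] [351.9 160.7] c [0.624 0.001] bbox [6.236e-01 6.000e-04] rel cm tx,ty [ 1.89  3.6  18.  ]
[ 343  211   38   40 1177] [361.5 230.9] c [ 0.6386 -0.0844] bbox [ 0.6386 -0.0839] rel cm tx,ty [-6.65  5.04 18.01]
[ 349  267   45   48 1649] [370.6 290.4] c [ 0.6541 -0.1683] bbox [ 0.6547 -0.1684] rel cm tx,ty [-15.04   6.59  18.02]
scene [204 179  31  29 721] [ 0.653  -0.1697  0.026 ]
scene [244 196  25  25 508] [ 0.6391 -0.0858  0.026 ]
scene [288 215  18  21 315] [0.6263 0.     0.026 ]
scene [331 237  14  14 157] [0.6143 0.0856 0.026 ]
scene [366 245  15  22 260] [0.599  0.1518 0.026 ]
side [300 151  41  35 756] [ 0.6461 -0.1314  0.026 ]
side [280 184  19  17 238] [ 6.224e-01 -3.000e-04  2.600e-02]
side [259 205  13  14 147] [0.6052 0.0867 0.026 ]
side [237 217  16  23 257] [0.5921 0.1546 0.026 ]
```

View pics/w22.png

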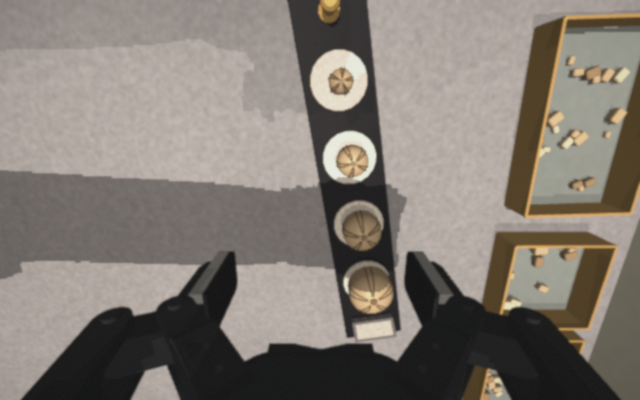

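View pics/scene3.png

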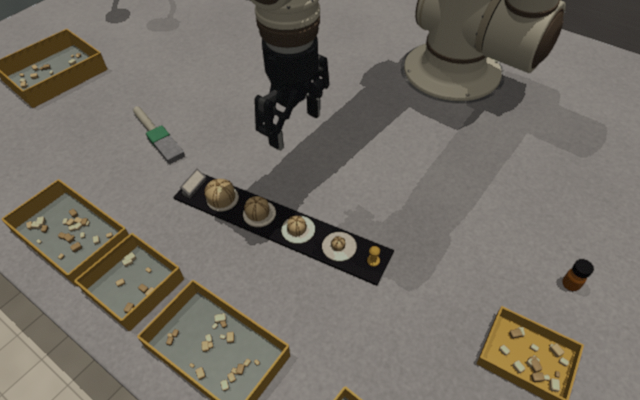

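```bash
python3 -c "
from h import *
from scipy.optimize import least_squares
s,c=cap('wrist'); im=c['img']; print(s['eef_pos'])
m=(im.max(2)>62).astype(np.uint8); n,l,st,ce=cv2.connectedComponentsWithStats(m,connectivity=4)
for nm,sd in [('a',(341,82)),('b',(352,160)),('c',(361,232)),('d',(370,292))]:
  k=l[sd[1],sd[0]]; cs,_=cv2.findContours((l==k).astype(np.uint8),0,cv2.CHAIN_APPROX_NONE)
  q=max(cs,key=len)[:,0,:]; P=np.array([ray(s,c,u,.012)[:2] for u in q.astype(float)])
  P=P[P[:,1]>np.median(P[:,1])] if nm=='d' else P
  f=least_squares(lambda v:np.hypot(P[:,0]-v[0],P[:,1]-v[1])-.0312,P.mean(0),loss='soft_l1',f_scale=.0005)
  print(nm,st[k],np.round(f.x,4),round(float(np.sqrt(np.mean(f.fun**2))),5))
i=im[50:350,270:430];cv2.imwrite('pics/z.png',cv2.resize(i,None,fx=2,fy=2))
"
```

```text
[ 0.58688211 -0.01687867  0.20633775]
a [ 309   49   61   65 3137] [0.6081 0.0851] 0.00115
b [ 322  130   57   56 2509] [0.6224 0.0019] 0.0013
c [ 334  201   51   52 2062] [ 0.6369 -0.0824] 0.00257
d [ 342  261   53   56 2194] [ 0.6504 -0.1647] 0.00135
```

View pics/z.png

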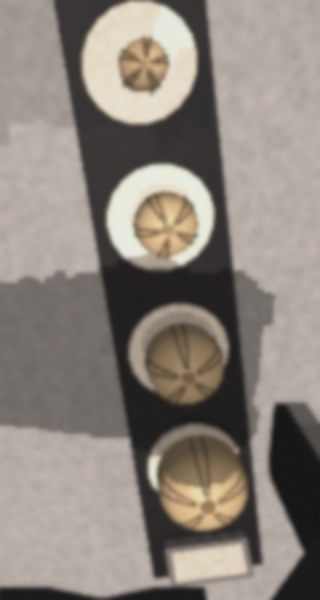

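{"fn": "step_arm", "kwargs": {"deltas": [{"tx": -3.8, "ty": 1.1, "tz": 0, "wx": 0, "wy": 0, "wz": 0}, {"tx": -3.8, "ty": 1.1, "tz": 0, "wx": 0, "wy": 0, "wz": 0}, {"tx": -3.8, "ty": 1.1, "tz": 0, "wx": 0, "wy": 0, "wz": 0}, {"tx": -3.8, "ty": 1.1, "tz": 0, "wx": 0, "wy": 0, "wz": 0}, {"tx": -3.8, "ty": 1.1, "tz": 1, "wx": 0, "wy": 0, "wz": 0}, {"tx": -3.5, "ty": 1, "tz": 1, "wx": 0, "wy": 0, "wz": 0}, {"tx": 0, "ty": 0, "tz": 0, "wx": 0, "wy": 0, "wz": 0}, {"tx": 0, "ty": 0, "tz": 0, "wx": 0, "wy": 0, "wz": 0}, {"tx": 0, "ty": 0, "tz": 0, "wx": 0, "wy": 0, "wz": 0}]}}

```text
time_s: 24.1
eef_pos: [0.6568, -0.2403, 0.1783]
ee_rot: [-0.004, 0.701, 0.713, -0.001]
contact_force: [0.7, -0.1, 0.1]
opening: 0.085
```

```bash
python3 -c "
from h import *
s,c=look('w23.png',.03); im=c['img']; print(pose(s,c)[:3,3])
cv2.imwrite('pics/z2.png',cv2.resize(im[30:230,220:420],None,fx=3,fy=3))
"
```

```text
t 24.1 tcp [ 0.6568 -0.2403  0.1783] q [-0.004  0.701  0.713 -0.001] F [ 0.7 -0.1  0.1] op 0.085
[ 277    0   50   43 1799] [302.5  18.4] c [ 0.6385 -0.0896] bbox [ 0.6376 -0.0917] rel cm tx,ty [15.04 -1.49 14.9 ]
[ 289   80   59   61 2766] [318.5 109.7] c [ 0.6536 -0.166 ] bbox [ 0.6532 -0.1663] rel cm tx,ty [ 7.38 -0.1  14.86]
[ 0.65697117 -0.16210022  0.32101604]
```

View pics/z2.png

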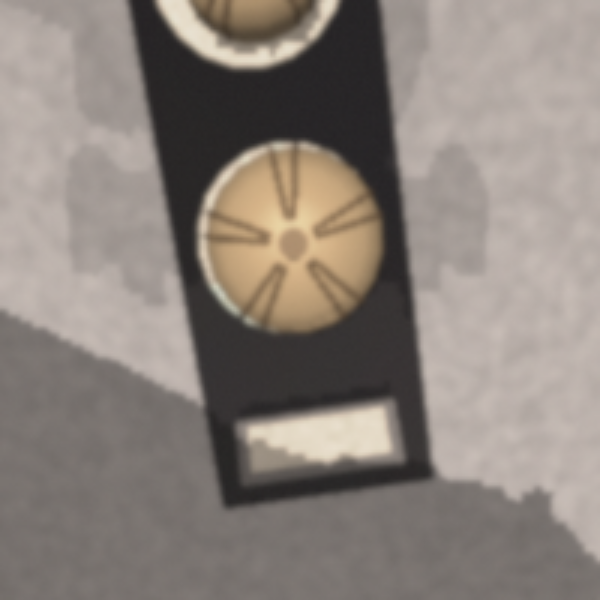

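{"fn": "step_arm", "kwargs": {"deltas": [{"tx": 2.5, "ty": 0, "tz": 2, "wx": 0, "wy": 0, "wz": 0}, {"tx": 2.5, "ty": 0, "tz": 2, "wx": 0, "wy": 0, "wz": 0}, {"tx": 2.4, "ty": 0, "tz": 2, "wx": 0, "wy": 0, "wz": 0}, {"tx": 0, "ty": 0, "tz": 2, "wx": 0, "wy": 0, "wz": 0}, {"tx": 0, "ty": 0, "tz": 0, "wx": 0, "wy": 0, "wz": 0}]}}

```text
time_s: 24.65
eef_pos: [0.6555, -0.1572, 0.1004]
ee_rot: [-0.001, 0.699, 0.715, 0.001]
contact_force: [-0.5, -0.5, -0.3]
opening: 0.0848
```

```bash
python3 -c "
from h import *
go(.6525,-.166,.021)"
```

```text
d cm [-0.89 -0.32  7.93] rot [-0.0005 -0.0025  0.0232]
```

{"fn": "step_arm", "kwargs": {"deltas": [{"tx": -0.89, "ty": -0.3, "tz": 0.5, "wx": 0, "wy": -0.002, "wz": 0.023}, {"tx": 0, "ty": 0, "tz": 1.5, "wx": 0, "wy": 0, "wz": 0}, {"tx": 0, "ty": 0, "tz": 1, "wx": 0, "wy": 0, "wz": 0}, {"tx": 0, "ty": 0, "tz": 0, "wx": 0, "wy": 0, "wz": 0}]}}

```text
time_s: 25.05
eef_pos: [0.6535, -0.1666, 0.0721]
ee_rot: [0.002, 0.707, 0.707, 0.001]
contact_force: [-0.3, 0.4, -0.3]
opening: 0.085
```

```bash
python3 -c "
from h import *
go(.6525,-.166,.021)"
```

```text
d cm [ 0.07 -0.13  5.11] rot [ 0.004   0.0009 -0.0011]
```

{"fn": "step_arm", "kwargs": {"deltas": [{"tx": 0.07, "ty": -0.12, "tz": 1.5, "wx": 0.004, "wy": 0.001, "wz": -0.001}, {"tx": 0, "ty": 0, "tz": 2, "wx": 0, "wy": 0, "wz": 0}, {"tx": 0, "ty": 0, "tz": 1.2, "wx": 0, "wy": 0, "wz": 0}, {"tx": 0, "ty": 0, "tz": 0.2, "wx": 0, "wy": 0, "wz": 0}, {"tx": 0, "ty": 0, "tz": 0.05, "wx": 0, "wy": 0, "wz": 0}]}}

```text
time_s: 25.55
eef_pos: [0.6524, -0.1669, 0.0193]
ee_rot: [-0.0, 0.708, 0.707, 0.0]
contact_force: [1.2, -0.7, 0.2]
opening: 0.0847
```

```bash
python3 -c "
from h import *
go(.6525,-.166,.021)"
```

```text
d cm [ 0.09  0.01 -0.17] rot [-0.0002 -0.0003 -0.0012]
```

{"fn": "step_arm", "kwargs": {"deltas": [{"tx": 0.07, "ty": 0, "tz": -0.05, "wx": 0, "wy": 0, "wz": -0.001}, {"tx": 0, "ty": 0, "tz": 0.03, "wx": 0, "wy": 0, "wz": 0}, {"tx": 0, "ty": 0, "tz": 0.03, "wx": 0, "wy": 0, "wz": 0}, {"tx": 0, "ty": 0, "tz": 0.03, "wx": 0, "wy": 0, "wz": 0}, {"tx": 0, "ty": 0, "tz": 0.02, "wx": 0, "wy": 0, "wz": 0}, {"tx": 0, "ty": 0, "tz": 0.02, "wx": 0, "wy": 0, "wz": 0}, {"tx": 0, "ty": 0, "tz": 0.02, "wx": 0, "wy": 0, "wz": 0}], "gripper": 4.5}}

```text
time_s: 26.25
eef_pos: [0.6534, -0.1663, 0.021]
ee_rot: [0.001, 0.707, 0.707, 0.001]
contact_force: [-0.7, -0.6, 1.3]
opening: 0.0543
```

{"fn": "step_arm", "kwargs": {"deltas": [{"tx": 0, "ty": -0.05, "tz": -0.3, "wx": 0, "wy": 0, "wz": 0}, {"tx": 0, "ty": -0.1, "tz": 0, "wx": 0, "wy": 0, "wz": 0}, {"tx": 0, "ty": 0, "tz": 0, "wx": 0, "wy": 0, "wz": 0}]}}

```text
time_s: 26.55
eef_pos: [0.6517, -0.1663, 0.0237]
ee_rot: [0.001, 0.707, 0.707, 0.001]
contact_force: [-0.1, 1.1, -2.5]
opening: 0.0541
```

```bash
python3 -c "
from h import *
go(.6508,-.1655,.0195)"
```

```text
d cm [ 0.08 -0.09  0.42] rot [ 0.0022  0.0003 -0.0001]
```

{"fn": "step_arm", "kwargs": {"deltas": [{"tx": 0.06, "ty": -0.12, "tz": 0.15, "wx": 0.002, "wy": 0, "wz": 0}, {"tx": 0, "ty": 0, "tz": 0.15, "wx": 0, "wy": 0, "wz": 0}, {"tx": 0, "ty": 0, "tz": 0.12, "wx": 0, "wy": 0, "wz": 0}]}}

```text
time_s: 26.85
eef_pos: [0.6503, -0.1656, 0.0208]
ee_rot: [0.0, 0.707, 0.707, 0.0]
contact_force: [-6.4, 1.7, 13.5]
opening: 0.0542
```

```bash
python3 -c "
from h import *
go(.6508,-.1655,.0195)"
```

```text
d cm [0.01 0.05 0.13] rot [ 0.0008  0.0005 -0.0001]
```

Contact at (0.6503, −0.1656). Release, retreat and check from straight above.

{"fn": "step_arm", "kwargs": {"deltas": [{"tx": 0, "ty": 0.03, "tz": -0.03, "wx": 0, "wy": 0, "wz": 0}, {"tx": 0, "ty": 0, "tz": 0, "wx": 0, "wy": 0, "wz": 0}, {"tx": 0, "ty": 0, "tz": 0, "wx": 0, "wy": 0, "wz": 0}, {"tx": 0, "ty": 0, "tz": 0, "wx": 0, "wy": 0, "wz": 0}, {"tx": 0, "ty": 0, "tz": 0, "wx": 0, "wy": 0, "wz": 0}], "gripper": 8.5}}

```text
time_s: 27.35
eef_pos: [0.6511, -0.1657, 0.0216]
ee_rot: [0.001, 0.707, 0.707, 0.0]
contact_force: [-0.3, -0.2, -0.1]
opening: 0.0849
```

{"fn": "step_arm", "kwargs": {"deltas": [{"tx": 0, "ty": 0, "tz": -1, "wx": 0, "wy": 0, "wz": 0}, {"tx": 0, "ty": 0, "tz": -3, "wx": 0, "wy": 0, "wz": 0}, {"tx": 0, "ty": 0, "tz": -4, "wx": 0, "wy": 0, "wz": 0}, {"tx": -1, "ty": 0, "tz": -4, "wx": 0, "wy": 0, "wz": 0}, {"tx": -2.5, "ty": 0, "tz": -3, "wx": 0, "wy": 0, "wz": 0}, {"tx": -2.5, "ty": 0, "tz": 0, "wx": 0, "wy": 0, "wz": 0}, {"tx": -1.5, "ty": 0, "tz": 0, "wx": 0, "wy": 0, "wz": 0}, {"tx": 0, "ty": 0, "tz": 0, "wx": 0, "wy": 0, "wz": 0}, {"tx": 0, "ty": 0, "tz": 0, "wx": 0, "wy": 0, "wz": 0}]}}

```text
time_s: 28.25
eef_pos: [0.6498, -0.2417, 0.1811]
ee_rot: [0.001, 0.707, 0.708, 0.0]
contact_force: [1.1, 0.0, -0.8]
opening: 0.0853
```

```bash
python3 -c "
from h import *
s,c=look('w24.png',.03); im=c['img']; print(pose(s,c)[:3,3])
cv2.imwrite('pics/z3.png',cv2.resize(im[30:230,220:420],None,fx=3,fy=3))
s,c=cap('scene');cv2.imwrite('pics/z4.png',cv2.resize(c['img'][150:290,160:410],None,fx=3,fy=3))
"
```

```text
t 28.25 tcp [ 0.6498 -0.2417  0.1811] q [0.001 0.707 0.708 0.   ] F [ 1.1  0.  -0.8] op 0.0853
[ 281    0   50   41 1704] [306.3  17.5] c [ 0.6383 -0.0903] bbox [ 0.6375 -0.0923] rel cm tx,ty [15.16 -1.17 15.09]
[ 292   76   58   61 2691] [321.  106.3] c [ 0.6514 -0.165 ] bbox [ 0.6509 -0.1647] rel cm tx,ty [ 7.69  0.14 15.1 ]
[ 0.64991976 -0.16269972  0.32341502]
```

View pics/z3.png

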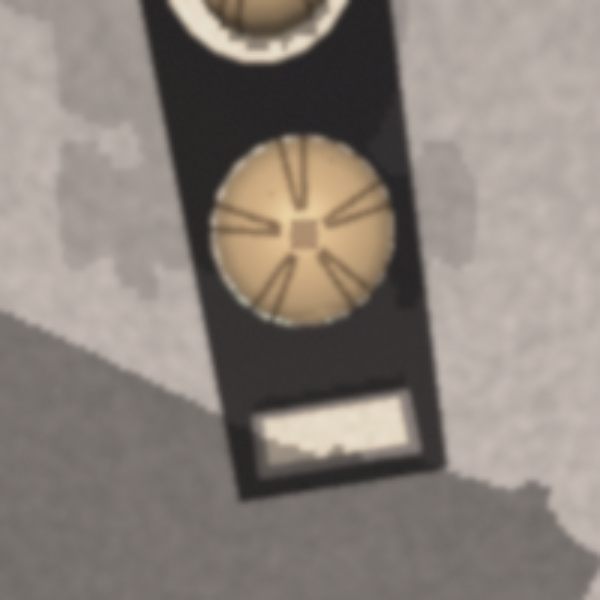

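View pics/z4.png

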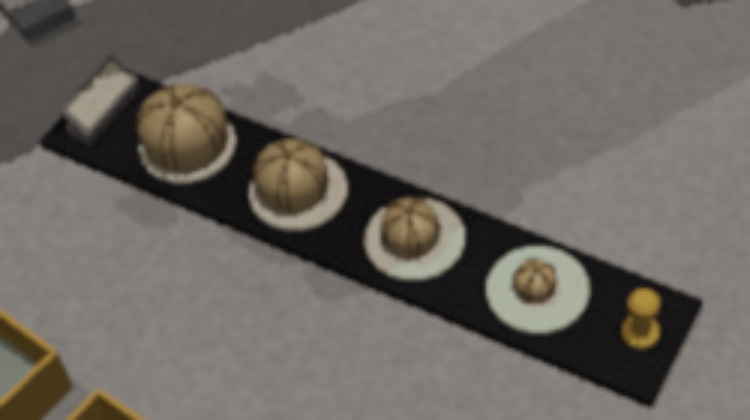

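```bash
python3 -c "
from h import *
print(ctrl.job_done())"
```

```text
the job is handed in; nothing more can be done
None
```

All four urchins are standing dome up on their mounts and the job is handed in. Running from the brass post to the label holder they go a, b, c, d, smallest to largest. It took about 28 s of the 96 s allowed.

- **Largest urchin moved once:** my first placing of d was about 2 mm off centre, so I gripped it again and shifted it. From straight above it now sits at (0.651, −0.165), against a measured mount centre of (0.651, −0.165), with an even rim showing.
- **Other three:** in the last wrist-camera views, a, b and c measured within about 1–2 mm of their mount centres. That is about as good as the camera calibration.
- **Scene camera disagreed slightly:** before I moved d, it put the urchin centres 2–5 mm off. I blame the slant of that view, and I trusted the overhead wrist views instead.
- **Side camera unusable at that end:** the last side-camera picture merged c and d together, so I did not use it for those two.
- **Forces and clearance:** the highest contact force I read was about 15 N, while setting d down. The gripper is open and clear of everything, and the last scene picture shows nothing fallen.

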